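Set out the spice jars and their price plate

TASK

Get the display ready: take the red and the blue jar from the sloping rack and set each one gently upright on the disc of its own colour on the stand, wholly on the disc, and hang the yellow price plate by its hole on the peg. Leave everything else where it stands, let nothing fall over, and let go of everything at the end.

Things in the scene. Friction and masses are not known exactly. Their poses are not given: they have to be found in the camera images.
- jar_red_c (a point): Round red jar with flat pale wooden lid: body 54 mm diameter, 93 mm high; lid 48 mm diameter, 22 mm high; 115 mm in all, about 0.28 kg. This point is on its axis, half-way up (57.5 mm above its underside); z runs along its axis towards the lid. At the start it leans 35 degrees from vertical in one of the rack's two bays, its lid end towards the rack's +x.
- jar_blue_c (a point): Round blue jar with flat pale wooden lid: body 54 mm diameter, 93 mm high; lid 48 mm diameter, 22 mm high; 115 mm in all, about 0.28 kg. This point is on its axis, half-way up (57.5 mm above its underside); z runs along its axis towards the lid. At the start it leans 35 degrees from vertical in one of the rack's two bays, its lid end towards the rack's +x.
- disc_red_c (a point): Flat red disc, 84 mm diameter, painted on the stand's low board: the place for the red jar. The point is its centre, on the board's upper face, 20 mm above the counter. Its yaw means nothing. The places are 110 mm apart in a row along the stand's y.
- disc_blue_c (a point): Flat blue disc, 84 mm diameter, painted on the stand's low board: the place for the blue jar. The point is its centre, on the board's upper face, 20 mm above the counter. Its yaw means nothing. The places are 110 mm apart in a row along the stand's y.
- stand: Fixed wooden display stand, 400 mm wide (its y). Origin on the counter under the row of three places (y -110, 0, 110 mm); +x to the rear, away from the robot. Low board: upper face 20 mm up, x -60 to 90 mm. A roof board covers its rear half (see roof_edge). End cheeks at y +-182 to 200 mm, only from x 32 to 82 mm; front and back open.
- roof_edge (a point): Middle of the lower front edge of the stand's roof board, 205 mm up and 14 mm behind (stand +x) the row of places: a tool pointing straight down at a jar there strikes it, one leaning 25 degrees or more, its top towards the stand's -x, clears it. Roof 18 mm thick, 72 mm deep, with pots 50 mm high on it, 43 mm behind the edge. Axes as the stand.
- rack: Fixed sloping wooden rack, 250 mm wide (its y); two bays at y +-55 mm, the jars standing on a sloped ledge and leaning 35 degrees back towards +x. Origin on the counter; the jars' undersides are centred at x 0, 47 mm up. Back board: 65 mm up along the jar; strips beside the jar: 45 mm up, so a jar's upper part is free at both sides. Highest edge 80 mm above the counter.
- plate_c (a point): Blank yellow price plate, 90 mm wide (its y), 105 mm high (z), 6 mm thick (x), 0.06 kg, standing upright in the slot of the block, and free to lean a few degrees there. This point is its centre (half-way up).
- plate_hole (a point): Centre of the round 18 mm hole in the yellow plate, on its middle line, 22 mm below its top edge. Hole axis = x (thickness), z up along the plate. The plate may face either way on the peg.
- block: Fixed wooden block holding the plate, 60 x 110 mm, 35 mm high, with a slot 9 mm wide and 25 mm deep along its y. Origin on the counter under the slot's middle.
- peg_mid (a point): Middle of an 8 mm thick steel peg on a fixed stand, 175 mm above the counter. Local x lies level along the peg: free end 39 mm towards -x; the 18 mm thick post's near face 26 mm towards +x, its top 187 mm above the counter. The peg rises 1 mm in 7 towards its free end. Foot 100 x 90 mm, 16 mm high.
- peg_tip (a point): Free, rounded end of the peg, on its axis, 180 mm above the counter.
- nut_jar: Amber glass nut jar with brass lid, 62 mm diameter, 95 mm high, standing on the third place of the stand; origin at its underside. Not to be moved.
- mill: Brass mill, 60 mm diameter, 200 mm high; origin at its underside. Not to be moved.
- water: Clear water bottle, 62 mm diameter, 200 mm high; origin at its underside. Not to be moved.
- bowl: White bowl, 90 mm diameter, 40 mm high; origin at its underside. Not to be moved.
- cup: Copper beaker, 60 mm diameter, 60 mm high; origin at its underside. Not to be moved.
- scoop: White plastic scoop lying on the counter, 190 mm long, 30 mm high; origin where handle and bowl meet. Not to be moved.
There are look-alikes about, which are no part of the job. There is more than one size of the part that bears plate_c; the job needs the largest.

How it is judged:
By the outcome, as a careful person would: the job done as asked, in the order asked, and still so for the second after the job is handed in, with the robot touching nothing.
It also fails if it takes over 72 s, if anything falls off the work surface, if the arm or the gripper's body presses on something with over 40 N, if the wrist force passes 120 N, or if a joint passes its speed limit or range.

ROBOT

A 6-joint arm with a two-finger parallel gripper is mounted at the origin on the work surface. World frame = base frame: x ahead of the robot, y to its left, z up, the work surface at z = 0. Lengths are in m, angles in rad, forces in N, time in s.
With the tool pointing down it reaches from about 0.35 to 0.775 m from the base axis. Payload 7.3 kg.
Tool frame: the origin (TCP) lies at the very end of the fingers, on their centre line; the grasp point (between the pads) lies 19 mm behind it; z points along the fingers, y is the direction in which the jaws open and shut (so a half turn about z gives the same grasp; the last joint's range is limited). The gripper opens to 92 mm and grips with 3 to 60 N. Pads are 19 mm wide; open, the fingers measure 130 mm over their backs; the gripper's body (75 mm by 190 mm) begins 47 mm behind the grasp point.
Start: joints at [-1.329, 0.342, 1.524, -0, 1.275, -0.146], TCP at [0.199, -0.486, 0.227] pointing down, gripper open.
Joint ranges: [-2.53, 2.53], [-0.77, 2.02], [0.04, 2.7], [-1, 4.14], [0.28, 2.66], [-3.11, 3.11]. Speed limits (rad/s): [2.57, 2.57, 3.14, 3.14, 3.14, 3.14].

INTERFACE

Orientations are given as [roll, pitch, yaw] about the fixed x, y, z axes, in that order (R = Rz(yaw) Ry(pitch) Rx(roll)).
In Python, from cell import robot gives the robot as it stands.
- The arm moves only by the tool jog_arm, never from a script. Its argument "deltas" is one flat list of numbers, 6 for each row, row after row: the shift along the world's x, y, z in units of 0.1 m (1.0 is 0.1 m), then the turn, a rotation vector about the world's x, y, z in units of 90 degrees (1.0 is 90 degrees). A call has 1 to 5 rows; each row is the pose to reach, as a shift and turn from the pose commanded when the call began; what a row does not reach only later rows make up. A row lasts 1/12 s, in which the tool goes at most 41.7 mm and 7.16 degrees, less where a joint would pass 70% of its speed; a pose out of reach is approached as far as the arm can. A call with a number of a shift or a turn outside -1 to 1 is refused whole. A call with a gripper value outside its range is refused whole. "claw" is the opening, from 0 (shut) to 1 (fully open), set as the call begins (left out, the last holds). The fingers move at their own pace and stop on an object; "newtons" is the grip in N (left out, the last holds). Time passes only in rows, so rows that repeat a pose let the fingers close. It gives the time, the measured TCP pose, the force and the opening at its end, in the units of the state.
- robot.observe(): the state, without advancing time (a new reading comes with each control period).
- robot.read_camera(name): name is "scene" or "top"; returns the picture (384x512x3 uint8, red, green, blue); there is no depth.
- robot.camera_params(name): a dict with "fx", "fy", "cx", "cy" (pixels), "R" (3x3) and "t" (3): a world point X has camera coordinates R X + t. Camera axes: x right, y down, z forward; pixel columns grow to the right and rows downward; lengths in m; the calibration is good to about 2 mm. A picture is of the moment at which its call begins. camera_params takes no time and is no camera call.
- robot.hand_in(): hands the job in, once; it reports no verdict.
The state is a dict: "time": time; "qpos": joint angles; "qvel": joint speeds; "joint_efforts": joint torques, N m; "tool_pos": TCP position; "tool_rot": TCP orientation; "contact_force": force on the tool from outside, world axes, zero at the start; "torque": the same for the moment, N m; "opening": finger opening in m.
Only numpy, scipy, OpenCV 4.12 (cv2) and the standard library are available. Lean on these libraries where they do the work, as an engineer would, in place of code of your own. Each camera call takes 0.05 s, during which the arm holds its last target. There are 200 camera calls.

## Working session

There is one attempt and no reset: what is moved stays moved. The work goes in short steps, Python scripts to look and compute and a tool call to move; the robot and the scene stay as the last step left them, time stands still between calls to the robot, and variables do not carry over. Pictures are saved under pics/ and viewed, about 8 in all and at most 12, crops included, and the job is handed in when it is done.

Besides the shell and the picture viewer there is one more tool, called after "Request:" as name(argument=value, ...) on one line, values as JSON. jog_arm: Moves the arm, as the interface text tells. Its arguments: {"type":"object","properties":{"deltas":{"type":"array","items":{"type":"number"}},"claw":{"type":"number"},"newtons":{"type":"number"}},"required":["deltas"]}

```bash
mkdir -p pics; ls
python3 - <<'E'
from cell import robot
import cv2
for n in("scene","top"):
    im=robot.read_camera(n); cv2.imwrite(f"pics/{n}0.png",cv2.cvtColor(im,cv2.COLOR_RGB2BGR)); p=robot.camera_params(n); print(n,p)
print(robot.observe())
E
```

```text
pics
scene {'fx': 384.5656660390685, 'fy': 384.5656660390685, 'cx': 254.00241424557686, 'cy': 191.0221668174299, 'R': array([[ 0.41685931,  0.90881896,  0.01662537],
       [ 0.65150172, -0.28597798, -0.70268208],
       [-0.63385631,  0.30375102, -0.7113097 ]]), 't': array([-0.19799932, -0.23433555,  1.67081541])}
top {'fx': 400.64611501289875, 'fy': 400.64611501289875, 'cx': 261.0210896042242, 'cy': 192.8951838833429, 'R': array([[ 1.87771315e-03, -9.99998169e-01, -3.68040013e-04],
       [-9.80759396e-01, -1.76974208e-03, -1.95212385e-01],
       [ 1.95211376e-01,  7.27511563e-04, -9.80760924e-01]]), 't': array([-0.02343728,  0.52592968,  1.61945203])}
{'time': 0.1, 'qpos': array([-1.32894663e+00,  3.42629388e-01,  1.52493742e+00, -3.78321279e-05,
        1.27539405e+00, -1.46020041e-01]), 'qvel': array([ 0.00013524, -0.00245961, -0.00223884, -0.00211822, -0.00053317,
       -0.00012779]), 'joint_efforts': array([ 8.47632346e-04, -4.32005775e+01, -2.44694334e+01,  7.18354108e-02,
        5.26257267e-02, -5.48382468e-05]), 'tool_pos': array([ 0.19847439, -0.48563744,  0.22612118]), 'tool_rot': array([-3.14023375e+00, -1.63281925e-04,  3.87880661e-01]), 'contact_force': array([-0.0845225 ,  0.30957868,  0.0610341 ]), 'torque': array([ 0.05274567, -0.00226422,  0.00507448]), 'opening': 0.0920610141436681}
```

View pics/scene0.png

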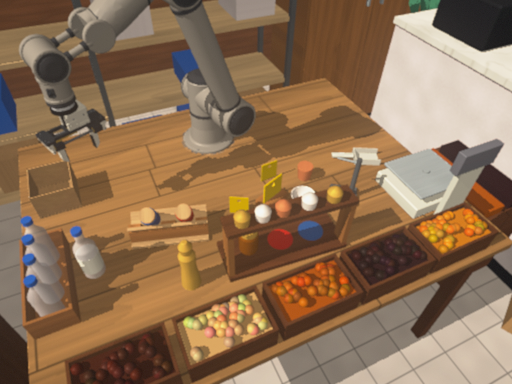

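View pics/top0.png

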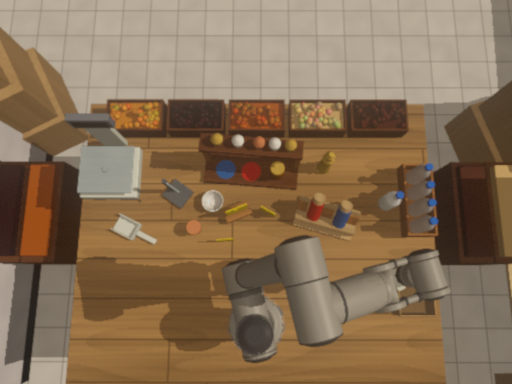

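The scene picture shows the rack with jars near (170,220), the stand near (290,225), and yellow plates near (270,180) and (238,204). The top picture shows yellow plates at (236,209), (268,211) and (220,239), the red jar at (317,207), the blue jar at (342,214), the discs at (251,171) and (226,169), and the peg stand near (176,190).

Run:
```python
import cv2
a=cv2.imread("pics/top0.png")[130:260,160:360]; cv2.imwrite("pics/topc.png",cv2.resize(a,None,fx=4,fy=4,interpolation=cv2.INTER_CUBIC))
a=cv2.imread("pics/scene0.png")[140:285,200:390]; cv2.imwrite("pics/scenec.png",cv2.resize(a,None,fx=4,fy=4,interpolation=cv2.INTER_CUBIC))
```

```text
(no output)
```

View pics/topc.png

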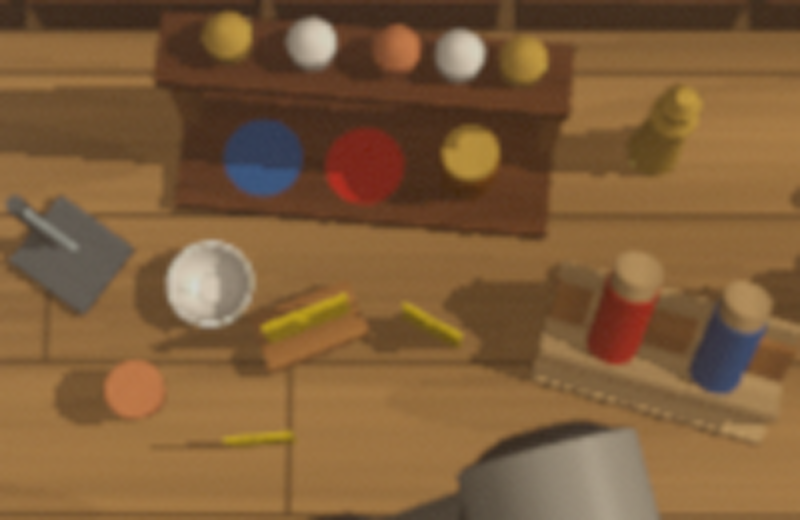

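View pics/scenec.png

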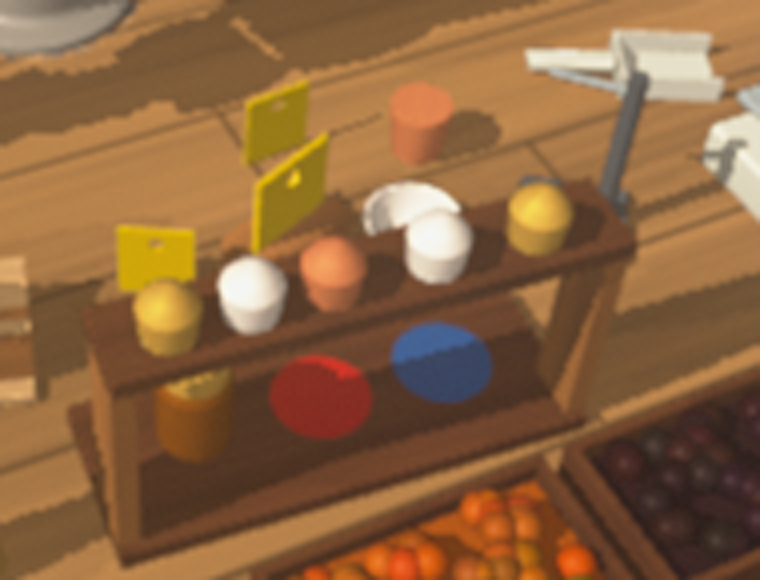

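Candidates for the plate (crop pixels): (305,315) in the wooden block, which looks largest; (432,322) free and smaller; (257,438) free. I choose the one in the block. The peg runs from about (20,210) to (78,248), with its post at upper left. Red and blue jars are at (625,305) and (733,335), the red disc at (365,165) and the blue disc at (263,157). The similar yellow, amber and white pots on the stand are not part of the job. I will zoom in on the peg and plate.

```bash
python3 - <<'E'
import cv2,numpy as np
T=cv2.imread("pics/top0.png");S=cv2.imread("pics/scene0.png")
r=lambda a:cv2.resize(a,(400,300),interpolation=cv2.INTER_CUBIC)
m=np.vstack([np.hstack([r(T[174:210,158:206]),r(T[195:225,220:260])]),np.hstack([r(S[145:190,325:385]),r(S[160:214,240:312])])])
cv2.imwrite("pics/z.png",m)
E
cat > h.py <<'E'
import numpy as np,cv2
from cell import robot
P={n:robot.camera_params(n) for n in("scene","top")}
def proj(n,X):
    p=P[n];c=np.atleast_2d(X)@p["R"].T+p["t"];return np.c_[p["fx"]*c[:,0]/c[:,2]+p["cx"],p["fy"]*c[:,1]/c[:,2]+p["cy"]]
def ray(n,u,v):
    p=P[n];return -p["R"].T@p["t"],p["R"].T@np.array([(u-p["cx"])/p["fx"],(v-p["cy"])/p["fy"],1])
def atz(n,u,v,z):
    o,d=ray(n,u,v);return o+d*(z-o[2])/d[2]
def tri(a,b):
    (o,d),(q,e)=ray("top",*a),ray("scene",*b)
    s=np.linalg.lstsq(np.c_[d,-e],q-o,rcond=None)[0];x,y=o+s[0]*d,q+s[1]*e;return (x+y)/2,np.linalg.norm(x-y)
E
python3 - <<'E'
from h import *
T=cv2.imread("pics/top0.png");hsv=cv2.cvtColor(T,cv2.COLOR_BGR2HSV)
def blobs(lo,hi,box):
    m=cv2.inRange(hsv,lo,hi)
    if lo[0]==0:m|=cv2.inRange(hsv,(172,)+lo[1:],(180,255,255))
    k=np.zeros_like(m);x0,x1,y0,y1=box;k[y0:y1,x0:x1]=m[y0:y1,x0:x1]
    n,_,s,c=cv2.connectedComponentsWithStats(k)
    return [(c[i].round(2),s[i].tolist()) for i in range(1,n) if s[i][4]>15]
for nm,b in(("disc",(210,270,155,185)),("jar",(300,360,190,235))):
    for c,lo,hi in(("red",(0,170,60),(8,255,255)),("blue",(100,120,50),(130,255,255))):
        for q in blobs(lo,hi,b):print(nm,c,q,atz("top",*q[0],.02) if nm=="disc" else "")
E
```

```text
disc red (array([250.67, 171.07]), [241, 162, 21, 20, 318]) [0.62789626 0.02223498 0.02      ]
disc blue (array([224.91, 173.8 ]), [218, 171, 15, 7, 79]) [0.61561742 0.13274864 0.02      ]
jar red (array([314.37, 211.65]), [307, 202, 17, 19, 198])
```

View pics/z.png

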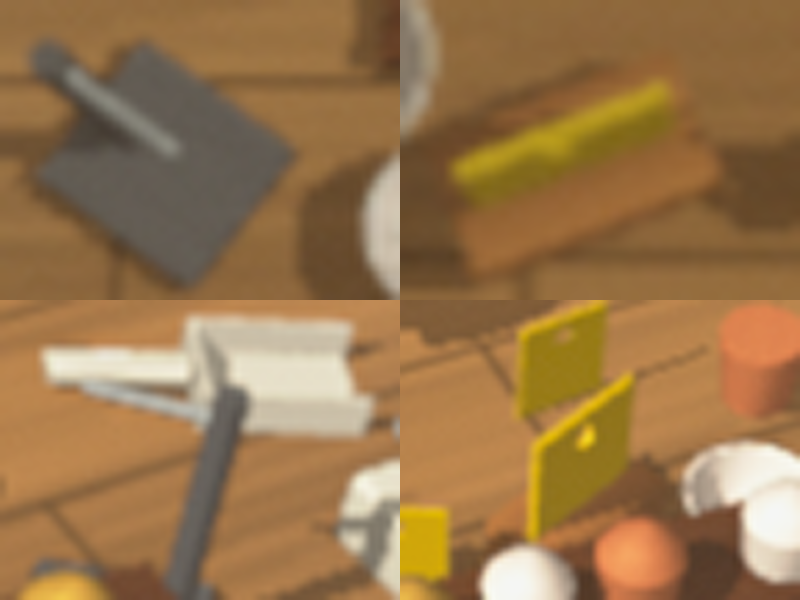

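```bash
cat > fit.py <<'E'
from h import *
from scipy.optimize import least_squares
T=cv2.imread("pics/top0.png").astype(int);S=cv2.imread("pics/scene0.png").astype(int)
def mom(m,k=1):
    M=cv2.moments(m,True);a=M["m00"];return np.array([M["m10"]/a,M["m01"]/a,*(np.array([M["mu20"],M["mu11"],M["mu02"]])/a)]),a
K=8
def rast(n,pts,box,minus=None):
    x0,x1,y0,y1=box;m=np.zeros(((y1-y0)*K,(x1-x0)*K),np.uint8)
    f=lambda q:cv2.convexHull(((proj(n,q)-[x0-.5,y0-.5])*K*16).astype(np.int32))
    cv2.fillConvexPoly(m,f(pts),1,shift=4)
    if minus is not None:cv2.fillConvexPoly(m,f(minus),0,shift=4)
    v,a=mom(m);v=v/[K,K,K*K,K*K,K*K];v[:2]+=[x0-.5,y0-.5];return v,a/K/K
def meas(I,cond,box):
    x0,x1,y0,y1=box;m=cond(I[y0:y1,x0:x1]).astype(np.uint8)
    n,l,s,_=cv2.connectedComponentsWithStats(m);i=1+np.argmax(s[1:,4]);v,a=mom((l==i).astype(np.uint8));v[:2]+=[x0,y0];return v,a
red=lambda I:(I[...,2]>2*I[...,1]+20)&(I[...,2]>2*I[...,0])&(I[...,2]>70)
blue=lambda I:(I[...,0]>1.3*I[...,2])&(I[...,0]>1.15*I[...,1])
yel=lambda I:(I[...,0]<.35*I[...,2])&(I[...,1]>.72*I[...,2])&(I[...,2]>90)
E
cat > run1.py <<'E'
from fit import *
Rz=lambda a:np.array([[np.cos(a),-np.sin(a),0],[np.sin(a),np.cos(a),0],[0,0,1]])
Ry=lambda a:np.array([[np.cos(a),0,np.sin(a)],[0,1,0],[-np.sin(a),0,np.cos(a)]])
w=np.array([1,1,.1,.1,.1])
for c,f in(("red",red),("blue",blue)):
    v,a=meas(T,f,(212,265,155,185));print("disc",c,v,a,atz("top",v[0],v[1],.02))
B=(300,360,185,240);mj=[meas(T,f,B) for f in(red,blue)];t=np.linspace(0,6.283,40)
cyl=lambda r,z0,z1:np.vstack([np.c_[r*np.cos(t),r*np.sin(t),0*t+z] for z in(z0,z1)])
def jars(p):
    out=[]
    for y in p[3:5]:
        g=lambda q:(q@Ry(np.radians(35)).T+[0,y,.047])@Rz(p[2]).T+[p[0],p[1],0]
        out.append(rast("top",g(cyl(.027,0,.093)),B,g(cyl(.024,.093,.115))))
    return out
for sg in(1,):
    r=least_squares(lambda p:np.concatenate([w*(o[0]-m[0]) for o,m in zip(jars([*p,.055,-.055]),mj)]),[.45,-.2,-.25],diff_step=3e-3,x_scale=[.1,.1,.3])
    print("rack",r.x,r.fun.round(2),[(o[1],m[1]) for o,m in zip(jars([*r.x,.055,-.055]),mj)])
    for y in(.055,-.055):
        g=lambda q:(np.array(q)@Ry(np.radians(35)).T+[0,y,.047])@Rz(r.x[2]).T+[r.x[0],r.x[1],0]
        print("jar under,c,lidtop",g([0,0,0]),g([0,0,.0575]),g([0,0,.115]),"px",proj("top",g([0,0,.115])),proj("scene",g([0,0,.115])))
bx={"top":(215,262,195,225),"scene":(250,290,165,208)};I={"top":T,"scene":S};mp={n:meas(I[n],yel,bx[n]) for n in bx};print(mp)
box=np.array([[x,y,z] for x in(-.003,.003) for y in(-.045,.045) for z in(-.0275,.0525)])
def pl(p,n):
    g=(box@Ry(p[3]).T)@Rz(p[2]).T+[p[0],p[1],.0625];return rast(n,g,bx[n])
r=least_squares(lambda p:np.concatenate([w*(pl(p,n)[0]-mp[n][0]) for n in bx]),[.47,.06,.4,0],diff_step=3e-3,x_scale=[.1,.1,.3,.1])
print("plate",r.x,r.fun.round(2),[pl(r.x,n)[1] for n in bx])
print("tip",tri((179.4,192.2),(337.3,157.3)),"base",tri((165.7,182.6),(355.3,161.1)))
tp=atz("top",179.4,192.2,.180);b=atz("top",165.7,182.6,.172);print(tp,b,np.degrees(np.arctan2(*(b-tp)[1::-1])),np.linalg.norm(b-tp))
# foot corners
F=[atz("top",158-.44+u/8.333,174-.44+v/8.333,.016) for u,v in((35,170),(190,287),(298,155),(145,40))];print(np.array(F).round(3),np.mean(F,0))
E
python3 run1.py
```

```text
disc red [250.65614035 171.14736842  23.03965528  -1.08265928  22.40635272] 285.0 [0.62755331 0.02229219 0.02      ]
disc blue [225.45038168 169.11450382  21.636851    -0.26149409  20.08612552] 262.0 [0.63637712 0.13082725 0.02      ]
rack [ 0.41069411 -0.29320343 -0.29484009] [ 0.82  0.24  0.57 -0.03  0.88 -0.85 -0.15  1.08  0.23  1.05] [(235.28125, 161.0), (241.109375, 98.0)]
jar under,c,lidtop [ 0.42667639 -0.24057676  0.047     ] [ 0.45823387 -0.2501605   0.09410124] [ 0.48979136 -0.25974424  0.14120249] px [[321.29990544 197.58621173]] [[179.91117077 210.50246678]]
jar under,c,lidtop [ 0.39471184 -0.34583011  0.047     ] [ 0.42626932 -0.35541385  0.09410124] [ 0.45782681 -0.36499759  0.14120249] px [[348.3852389  205.65228509]] [[143.32731756 213.7479886 ]]
{'top': (array([235.92805755, 209.05755396,  38.65669479, -13.95269396,
         8.42834222]), 139.0), 'scene': (array([2.70192580e+02, 1.81381625e+02, 3.00000156e+01, 1.17319482e-01,
       9.61723832e+01]), 566.0)}
plate [ 0.4321594   0.08116309 -1.40160259  0.        ] [-0.63  4.31 -3.71  2.07  3.27  0.07  1.52 -0.81  1.9  -4.88] [53.21875, 312.421875]
tip (array([0.50421703, 0.29395098, 0.1778451 ]), np.float64(0.004579696528524934)) base (array([0.54156054, 0.34697862, 0.17268943]), np.float64(0.001712927212661496))
[0.50262073 0.29142871 0.18      ] [0.54217479 0.34792209 0.172     ] 55.002061205381295 0.06942640511152318
[[0.528 0.4   0.016]
 [0.467 0.319 0.016]
 [0.536 0.266 0.016]
 [0.596 0.347 0.016]] [0.53171908 0.33317221 0.016     ]
```

```bash
python3 - <<'E'
s=open('fit.py').read()
s=s.replace("connectedComponentsWithStats(m)","connectedComponentsWithStats(m,connectivity=4)")
s=s.replace("(I[...,0]>1.3*I[...,2])&(I[...,0]>1.15*I[...,1])","(I[...,0]>1.15*I[...,2])&(I[...,0]>1.05*I[...,1])")
s=s.replace("(I[...,2]>2*I[...,1]+20)&(I[...,2]>2*I[...,0])&(I[...,2]>70)","(I[...,2]>2.1*I[...,1]+5)&(I[...,2]>50)")
open('fit.py','w').write(s)
r=open('run1.py').read().replace('(250,290,165,208)','(258,288,172,208)')
open('run1.py','w').write(r)
from fit import *
for f in(red,blue):
    print(cv2.resize(f(T[190:228,300:360]).astype(np.uint8),None,fx=1,fy=1).sum())
for y in range(196,228,3):print(y,[tuple(T[y,x]) if 0 else ' '.join(map(str,T[y,x])) for x in range(334,356,3)])
x=yel(S[165:208,255:290]);print('\n'.join(''.join('.#'[v] for v in r.astype(int)) for r in x))
E
python3 run1.py
```

```text
185
157
196 ['58 101 139', '57 101 139', '56 100 139', '59 101 140', '61 106 145', '61 106 145', '60 104 144', '62 105 144']
199 ['59 103 143', '59 104 142', '59 103 142', '62 106 145', '61 105 143', '45 76 107', '42 73 102', '41 72 102']
202 ['48 86 120', '45 80 111', '54 93 126', '85 133 168', '92 140 176', '82 129 163', '42 74 103', '38 70 98']
205 ['58 93 122', '52 83 110', '47 71 92', '85 133 168', '93 141 177', '88 136 171', '72 114 148', '40 70 100']
208 ['54 86 113', '55 77 99', '52 71 91', '62 97 126', '87 134 169', '87 135 170', '63 102 135', '41 70 99']
211 ['49 81 111', '57 54 62', '65 56 60', '62 90 113', '75 116 147', '81 120 152', '78 114 142', '78 124 158']
214 ['58 87 113', '63 51 55', '69 54 55', '80 60 59', '100 75 66', '99 79 76', '61 101 137', '63 101 130']
217 ['54 59 72', '66 54 57', '74 58 58', '87 65 58', '103 73 62', '64 78 107', '45 84 126', '48 87 131']
220 ['61 54 57', '70 56 56', '78 61 59', '92 68 59', '98 73 66', '43 79 119', '41 77 115', '40 72 110']
223 ['67 56 56', '70 56 56', '88 65 59', '100 72 61', '82 107 133', '52 90 128', '43 77 115', '44 79 1
[... 3708 characters left out ...]
n][0]) for n in bx]),[.47,.06,.4,0],diff_step=3e-3,x_scale=[.1,.1,.3,.1])
                                                ~~^^^^^
  File "run1.py", line 24, in pl
    g=(box@Ry(p[3]).T)@Rz(p[2]).T+[p[0],p[1],.0625];return rast(n,g,bx[n])
                                                           ~~~~^^^^^^^^^^^
  File "fit.py", line 12, in rast
    v,a=mom(m);v=v/[K,K,K*K,K*K,K*K];v[:2]+=[x0-.5,y0-.5];return v,a/K/K
        ~~~^^^
  File "fit.py", line 5, in mom
    M=cv2.moments(m,True);a=M["m00"];return np.array([M["m10"]/a,M["m01"]/a,*(np.array([M["mu20"],M["mu11"],M["mu02"]])/a)]),a
                                                      ~~~~~~~~^~
ZeroDivisionError: float division by zero
```

```bash
cat > run2.py <<'E'
from fit import *
from scipy.optimize import minimize
Rz=lambda a:np.array([[np.cos(a),-np.sin(a),0],[np.sin(a),np.cos(a),0],[0,0,1]])
Ry=lambda a:np.array([[np.cos(a),0,np.sin(a)],[0,1,0],[-np.sin(a),0,np.cos(a)]])
def cov(n,pts,box,minus=None):
    x0,x1,y0,y1=box;m=np.zeros(((y1-y0)*K,(x1-x0)*K),np.uint8)
    f=lambda q:cv2.convexHull(((proj(n,q)-[x0-.5,y0-.5])*K*16-8).astype(np.int32))
    cv2.fillConvexPoly(m,f(pts),255,shift=4)
    if minus is not None:cv2.fillConvexPoly(m,f(minus),0,shift=4)
    return cv2.resize(m,(x1-x0,y1-y0),interpolation=cv2.INTER_AREA)/255.
def big(m):
    n,l,s,_=cv2.connectedComponentsWithStats(m.astype(np.uint8),connectivity=4);return (l==1+np.argmax(s[1:,4]))*1.
B=(300,360,185,240);C=T[185:240,300:360];b,g_,r_=C[...,0],C[...,1],C[...,2]
MJ=[big((g_<.56*r_)&(b<.8*r_)),big(b>.68*r_)];t=np.linspace(0,6.283,40)
cyl=lambda r,z0,z1:np.vstack([np.c_[r*np.cos(t),r*np.sin(t),0*t+z] for z in(z0,z1)])
def G(p,y):return lambda q:(np.array(q)@Ry(np.radians(35)).T+[0,y,.047])@Rz(p[2]).T+[p[0],p[1],0]
def cost(p):
    return sum(((cov("top",G(p,y)(cyl(.027,0,.093)),B,G(p,y)(cyl(.024,.093,.115)))-m)**2).sum() for y,m in zip((.055,-.055),MJ))
p0=np.array([.412,-.288,-.29]);r=minimize(cost,p0,method="Nelder-Mead",options=dict(initial_simplex=p0+np.vstack([np.zeros(3),np.diag([.006,.006,.06])])))
print("rack",r.x,r.fun,[m.sum() for m in MJ])
for y in(.055,-.055):
    g=G(r.x,y);print("jar under,c,lidtop",g([0,0,0]),g([0,0,.0575]),g([0,0,.115]),"px",proj("top",g([0,0,.115])),proj("scene",g([0,0,.115])))
bx={"top":(215,262,195,225),"scene":(255,292,165,210)};MP={}
for n,I in(("top",T),("scene",S)):
    x0,x1,y0,y1=bx[n];m=yel(I[y0:y1,x0:x1])
    if n=="scene":
        v,u=np.mgrid[y0:y1,x0:x1];m=m&(v>181-(u-265)*.667)
    MP[n]=big(m)
    if n=="scene":MP[n]=cv2.morphologyEx(MP[n],cv2.MORPH_CLOSE,np.ones((3,3)))
print({n:MP[n].sum() for n in MP})
def res(h,wd):
    bo=np.array([[x,y,z] for x in(-.003,.003) for y in(-wd/2,wd/2) for z in(.025,h)])
    def f(p):
        g=(bo@Ry(p[3]).T)@Rz(p[2]).T+[p[0],p[1],.010];return sum(((cov(n,g,bx[n])-MP[n])**2).sum() for n in bx)
    p0=np.array([.47,.07,.4,0]);return minimize(f,p0,method="Nelder-Mead",options=dict(maxiter=600,initial_simplex=p0+np.vstack([np.zeros(4),np.diag([.02,.02,.2,.1])])))
for h,wd in((.105,.09),(.095,.08)):
    r=res(h,wd);print("plate base x,y,yaw,lean",h,r.x,r.fun)
E
python3 run2.py
```

```text
rack [ 0.41498161 -0.28910929 -0.26622513] 21.604798154555937 [np.float64(216.0), np.float64(236.0)]
jar under,c,lidtop [ 0.42945164 -0.23604689  0.047     ] [ 0.4612704  -0.24472382  0.09410124] [ 0.49308917 -0.25340074  0.14120249] px [[319.66513359 196.75974285]] [[182.22611055 210.61407581]]
jar under,c,lidtop [ 0.40051158 -0.34217169  0.047     ] [ 0.43233035 -0.35084862  0.09410124] [ 0.46414911 -0.35952554  0.14120249] px [[346.92418743 204.05874619]] [[145.61225635 214.63534971]]
{'top': np.float64(139.0), 'scene': np.float64(351.0)}
plate base x,y,yaw,lean 0.105 [0.45363685 0.07755797 0.37000027 0.01381525] 48.749727028066125
plate base x,y,yaw,lean 0.095 [ 0.45560936  0.07700166  0.27633848 -0.00896687] 112.51387927720108
```

Scale checks: the disc spacing measures 109 mm (should be 110), the red disc's area fits 84 mm, and the 105 x 90 mm plate model fits the block plate much better than a smaller one. The peg is about 69 mm long, against 65 mm given. Plan: grip each jar 82 mm up its axis with the tool vertical at the rack. At the stand the tool then leans 35°, which clears the roof. First I move above the red jar.

Request:
jog_arm(deltas=[0.18, 0.16, 0, 0, 0, -0.028, 0.37, 0.32, 0, 0, 0, -0.056, 0.55, 0.47, 0, 0, 0, -0.084, 0.74, 0.63, 0, 0, 0, -0.112, 0.92, 0.79, 0, 0, 0, -0.14], claw=1, newtons=25)

```text
time: 0.52
tool_pos: [0.2912, -0.406, 0.2264]
tool_rot: [-3.141, 0.0, 0.165]
contact_force: [0.2, 0.1, -0.4]
opening: 0.0922
```

Request:
jog_arm(deltas=[0.18, 0.16, 0, 0, 0, -0.028, 0.37, 0.32, 0, 0, 0, -0.056, 0.55, 0.47, 0, 0, 0, -0.084, 0.74, 0.63, 0, 0, 0, -0.112, 0.92, 0.79, 0, 0, 0, -0.14])

```text
time: 0.93
tool_pos: [0.3833, -0.327, 0.2264]
tool_rot: [-3.141, 0.0, -0.054]
contact_force: [0.2, 0.1, 0.0]
opening: 0.0919
```

Request:
jog_arm(deltas=[0.18, 0.16, 0, 0, 0, -0.028, 0.37, 0.32, 0, 0, 0, -0.056, 0.55, 0.47, 0, 0, 0, -0.084, 0.74, 0.63, 0, 0, 0, -0.112, 0.92, 0.79, 0, 0, 0, -0.14])

```text
time: 1.35
tool_pos: [0.4753, -0.248, 0.2263]
tool_rot: [-3.141, 0.001, -0.274]
contact_force: [-0.2, -0.0, -0.4]
opening: 0.0918
```

Request:
jog_arm(deltas=[0, 0, 0, 0, 0, 0])

```text
time: 1.43
tool_pos: [0.4768, -0.2463, 0.2263]
tool_rot: [-3.14, -0.0, -0.271]
contact_force: [-0.3, 0.7, -0.3]
opening: 0.0921
```

Request:
jog_arm(deltas=[0, 0, -0.18, 0, 0, 0, 0, 0, -0.38, 0, 0, 0, 0, 0, -0.58, 0, 0, 0, 0, 0, -0.75, 0, 0, 0, 0, 0, -0.9, 0, 0, 0])

```text
time: 1.85
tool_pos: [0.4737, -0.249, 0.1352]
tool_rot: [-3.141, 0.002, -0.271]
contact_force: [-0.5, -0.6, 1.1]
opening: 0.0919
```

Request:
jog_arm(deltas=[0, 0, -0.1, 0, 0, 0, 0, 0, -0.2, 0, 0, 0, 0, 0, -0.3, 0, 0, 0, 0, 0, -0.37, 0, 0, 0, 0, 0, -0.4, 0, 0, 0])

```text
time: 2.27
tool_pos: [0.4742, -0.2489, 0.0958]
tool_rot: [-3.141, 0.001, -0.272]
contact_force: [-0.9, -0.8, 0.4]
opening: 0.092
```

Run:
```python
from h import *
o=robot.observe();print(o["tool_pos"],o["tool_rot"],o["contact_force"])
T=cv2.cvtColor(robot.read_camera("top"),cv2.COLOR_RGB2BGR);S=cv2.cvtColor(robot.read_camera("scene"),cv2.COLOR_RGB2BGR)
r=lambda a:cv2.resize(a,(400,300),interpolation=cv2.INTER_CUBIC)
cv2.imwrite("pics/g1.png",np.hstack([r(T[175:250,280:380]),r(S[175:250,120:220])]))
```

```text
[ 0.4742122  -0.24888132  0.09576524] [-3.14129148e+00  1.13887041e-03 -2.71890759e-01] [-0.85098505 -0.81122095  0.39654014]
```

View pics/g1.png

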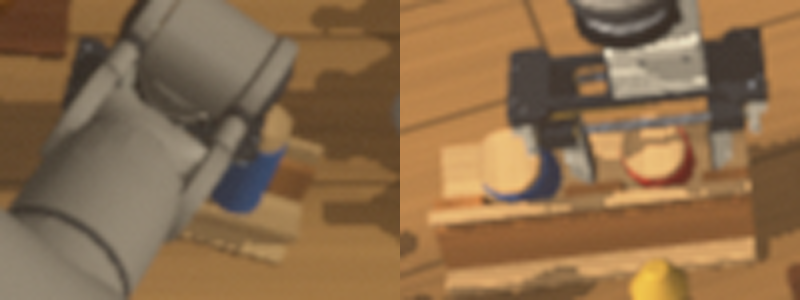

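The picture shows the red jar's lid at (660,155), between the fingers at (582,150) and (722,150). It is roughly centred and clear of the blue jar, so I close.

Request:
jog_arm(deltas=[0, 0, 0, 0, 0, 0, 0, 0, 0, 0, 0, 0, 0, 0, 0, 0, 0, 0, 0, 0, 0, 0, 0, 0, 0, 0, 0, 0, 0, 0], claw=0.4, newtons=20)

```text
time: 2.78
tool_pos: [0.4747, -0.2491, 0.0971]
tool_rot: [3.141, -0.001, -0.272]
contact_force: [-0.9, -0.2, -0.1]
opening: 0.0635
```

Request:
jog_arm(deltas=[0, 0, 0, 0, 0, 0, 0, 0, 0, 0, 0, 0, 0, 0, 0, 0, 0, 0, 0, 0, 0, 0, 0, 0, 0, 0, 0, 0, 0, 0])

```text
time: 3.2
tool_pos: [0.4746, -0.2489, 0.0968]
tool_rot: [-3.141, -0.0, -0.272]
contact_force: [0.0, 2.1, 2.2]
opening: 0.0536
```

Request:
jog_arm(deltas=[0, 0, 0.05, 0, 0, 0, 0, 0, 0.15, 0, 0, 0, 0, 0, 0.3, 0, 0, 0, 0, 0, 0.5, 0, 0, 0, 0, 0, 0.7, 0, 0, 0])

```text
time: 3.62
tool_pos: [0.4742, -0.2491, 0.1677]
tool_rot: [3.141, 0.001, -0.272]
contact_force: [0.3, -0.5, -2.5]
opening: 0.0537
```

Request:
jog_arm(deltas=[0, 0, 0.2, 0, 0, 0, 0, 0, 0.4, 0, 0, 0, 0, 0, 0.5, 0, 0, 0, 0, 0, 0.5, 0, 0, 0])

```text
time: 3.95
tool_pos: [0.4755, -0.2499, 0.2195]
tool_rot: [3.139, -0.005, -0.272]
contact_force: [0.8, -0.8, -2.8]
opening: 0.0534
```

```bash
cat > plan.py <<'E'
from h import *
from scipy.spatial.transform import Rotation as Ro
d=np.radians
def delta(p0,R0,p1,R1):
    return (np.array(p1)-p0)*10,(R1*R0.inv()).as_rotvec()/(np.pi/2)
Rr=lambda yaw,lean:Ro.from_euler("xyz",[np.pi,-lean,yaw]) # check: Rz*Ry*Rx
sy=-np.arctan2(.6369-.6277,.1313-.0221) # stand yaw
sx=np.array([np.cos(sy),np.sin(sy),0])
def place(disc,off,Rp,Rpl,up):  # off: jar underside minus TCP at pick (world)
    return np.array([*disc,.02+up])-(Rpl*Rp.inv()).apply(off)
E
python3 - <<'E'
from plan import *
o=robot.observe();print(o["time"],o["tool_pos"],o["tool_rot"],o["contact_force"],o["opening"],"standyaw",sy)
Rp=Rr(-.2715,0);Rpl=Rr(sy,d(35))
under=np.array([.42945,-.23605,.047]);pick=np.array([.4748,-.2489,.0965])
# centre across jaws
yj=np.array([np.sin(.2715),np.cos(.2715),0]);off=under-pick;print("across err mm",off@yj*1e3);off-=yj*(off@yj);print(off)
for disc in([.6277,.0221],):
    P=place(disc,off,Rp,Rpl,.0);print("place tcp",P)
    print("zaxis",Rpl.apply([0,0,1]))
    pre=P-.11*sx+[0,0,.13]
    p0=np.array([.4748,-.2489,.2165])
    print("pre",pre,delta(p0,Rp,pre,Rpl))
    print("pre->P",delta(pre,Rpl,P,Rpl))
for n,u,v in(("mill",324,172),("nut",277,173),("plate2",268,214),("water",385,208)):print(n,atz("top",u,v,0))
E
```

```text
3.95 [ 0.475522   -0.24991243  0.21950222] [ 3.13941802 -0.0048816  -0.27197071] [ 0.77380139 -0.80747893 -2.8217479 ] 0.05337526052122445 standyaw -0.08405059811246446
across err mm 0.21748330310041813
[-0.04540832  0.01264048 -0.0495    ]
place tcp [0.63788253 0.02124213 0.08758349]
zaxis [ 0.57155161 -0.0481527  -0.81915204]
pre [0.52827085 0.03047681 0.21758349] (array([0.53470852, 2.79376815, 0.01083487]), array([-0.0688695 , -0.38330661,  0.11559558]))
pre->P (array([ 1.09611681, -0.09234684, -1.3       ]), array([0., 0., 0.]))
mill [ 0.6294215  -0.29610359  0.        ]
nut [ 0.62457881 -0.09171309  0.        ]
plate2 [ 0.44469987 -0.05232332  0.        ]
water [ 0.47146808 -0.55204428  0.        ]
```

Request:
jog_arm(deltas=[0.03, 0.13, 0, -0.004, -0.02, 0.006, 0.07, 0.32, 0, -0.009, -0.046, 0.014, 0.11, 0.53, 0, -0.014, -0.073, 0.022, 0.15, 0.74, 0, -0.019, -0.1, 0.03, 0.18, 0.93, 0, -0.023, -0.128, 0.0385])

```text
time: 4.37
tool_pos: [0.4919, -0.1547, 0.2154]
tool_rot: [-3.128, -0.203, -0.212]
contact_force: [-0.1, 0.3, -2.5]
opening: 0.0536
```

Request:
jog_arm(deltas=[0.03, 0.18, 0, -0.0046, -0.0256, 0.0077, 0.07, 0.37, 0, -0.0092, -0.0512, 0.0154, 0.11, 0.56, 0, -0.0138, -0.0768, 0.0231, 0.15, 0.75, 0, -0.0184, -0.1024, 0.0308, 0.18, 0.93, 0, -0.023, -0.128, 0.0385])

```text
time: 4.78
tool_pos: [0.5098, -0.0619, 0.2155]
tool_rot: [-3.127, -0.408, -0.152]
contact_force: [0.3, 0.2, -2.5]
opening: 0.0536
```

Request:
jog_arm(deltas=[0.03, 0.22, 0, -0.0046, -0.0256, 0.0077, 0.07, 0.45, 0, -0.0092, -0.0512, 0.0154, 0.11, 0.65, 0, -0.0138, -0.0768, 0.0231, 0.15, 0.83, 0, -0.0184, -0.1024, 0.0308, 0.175, 0.93, 0, -0.023, -0.127, 0.0385])

```text
time: 5.2
tool_pos: [0.527, 0.0318, 0.2153]
tool_rot: [-3.141, -0.609, -0.083]
contact_force: [0.5, 0.2, -3.1]
opening: 0.0535
```

Request:
jog_arm(deltas=[0.1, 0, -0.15, 0, 0, 0, 0.3, -0.02, -0.35, 0, 0, 0, 0.5, -0.04, -0.55, 0, 0, 0, 0.65, -0.05, -0.7, 0, 0, 0, 0.75, -0.06, -0.8, 0, 0, 0])

```text
time: 5.62
tool_pos: [0.6086, 0.0245, 0.1499]
tool_rot: [3.141, -0.579, -0.085]
contact_force: [-0.6, 0.3, -3.6]
opening: 0.0532
```

Run:
```python
from plan import *
o=robot.observe();print(o["time"],o["tool_pos"],o["tool_rot"],o["contact_force"],o["opening"],Rr(sy,d(35)).as_euler("xyz"))
T=cv2.cvtColor(robot.read_camera("top"),cv2.COLOR_RGB2BGR);S=cv2.cvtColor(robot.read_camera("scene"),cv2.COLOR_RGB2BGR)
r=lambda a:cv2.resize(a,(400,300),interpolation=cv2.INTER_CUBIC)
cv2.imwrite("pics/p1.png",np.hstack([r(T[130:220,195:315]),r(S[170:290,215:375])]))
```

```text
5.6167 [0.60864576 0.0244699  0.14992477] [ 3.14056618 -0.57878282 -0.08457944] [-0.56042579  0.25333055 -3.57522625] 0.05322358107978288 [ 3.14159265 -0.61086524 -0.0840506 ]
```

View pics/p1.png

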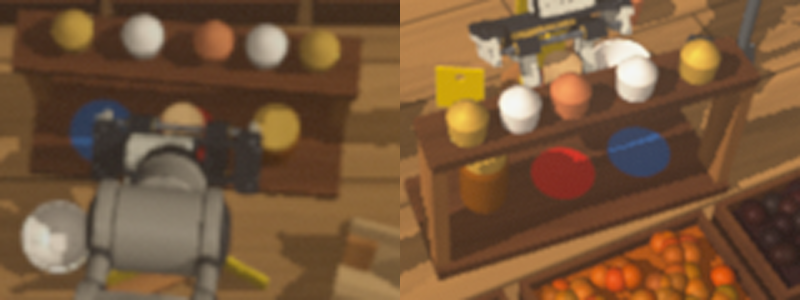

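The red jar's lid is at (185,115) in the top crop, in front of the red disc and still held. I let the arm settle and read again.

Request:
jog_arm(deltas=[0, 0, 0, 0, 0, 0, 0, 0, 0, 0, 0, 0])

```text
time: 5.88
tool_pos: [0.6073, 0.0246, 0.1519]
tool_rot: [3.141, -0.581, -0.085]
contact_force: [-0.7, -0.9, -1.3]
opening: 0.0534
```

Run:
```python
from plan import *
o=robot.observe();print(o["qpos"].round(3),o["joint_efforts"].round(1),o["contact_force"],o["torque"])
```

```text
[-0.085  0.342  1.935 -0.002  0.283  1.572] [ -0.1 -40.2 -22.    0.   -3.1   0. ] [-0.70503408 -0.92093612 -1.33183212] [0.07863903 0.62461146 0.00874248]
```

Request:
jog_arm(deltas=[0, 0, -0.05, 0, 0, 0, 0, 0, -0.05, 0, 0, 0])

```text
time: 6.05
tool_pos: [0.6087, 0.0247, 0.1499]
tool_rot: [3.141, -0.579, -0.085]
contact_force: [-0.7, -0.3, -2.4]
opening: 0.0534
```

Run:
```python
from plan import *
o=robot.observe();print(o["tool_pos"],o["tool_rot"],o["qpos"].round(3),o["joint_efforts"].round(1),o["contact_force"],o["torque"])
```

```text
[0.60872734 0.02468494 0.14994808] [ 3.14057951 -0.57858337 -0.08461501] [-0.085  0.348  1.932 -0.003  0.283  1.574] [  0.  -41.2 -21.8   0.   -3.1   0. ] [-0.70974697 -0.29839215 -2.40240137] [0.06504206 0.6110241  0.00064676]
```

Joint 5 is at its 0.28 limit, so the full 35° lean cannot be reached here. I back off a little and log joint data at several poses, to fit the arm's kinematics and find a feasible lean or azimuth.

```bash
cat > log.py <<'E'
from plan import *
import json
o=robot.observe();l=[*o["qpos"],*o["tool_pos"],*o["tool_rot"]];open("kin.txt","a").write(json.dumps([float(x) for x in l])+"\n")
print(o["time"],np.round(l,4))
E
python3 log.py
```

```text
6.05 [-0.0847  0.3482  1.9317 -0.0035  0.2831  1.5741  0.6087  0.0247  0.1499
  3.1406 -0.5786 -0.0846]
```

Request:
jog_arm(deltas=[-0.2, 0, 0.1, 0, 0.05, 0, -0.4, 0, 0.2, 0, 0.1, 0, -0.5, 0, 0.25, 0, 0.15, 0, -0.5, 0, 0.25, 0, 0.15, 0, -0.5, 0, 0.25, 0, 0.15, 0])

```text
time: 6.47
tool_pos: [0.5603, 0.0247, 0.1759]
tool_rot: [3.12, -0.349, -0.075]
contact_force: [0.1, -0.3, -2.6]
opening: 0.0536
```

```bash
python3 log.py
```

```text
6.4667 [-0.0815  0.2898  1.8151 -0.0309  0.6879  1.5887  0.5603  0.0247  0.1759
  3.1198 -0.3488 -0.0751]
```

Request:
jog_arm(deltas=[0, 0, 0.15, 0.05, 0.07, 0, 0, 0, 0.3, 0.1, 0.14, 0.1, 0, 0, 0.4, 0.15, 0.21, 0.2, 0, 0, 0.4, 0.15, 0.21, 0.2, 0, 0, 0.4, 0.15, 0.21, 0.2])

```text
time: 6.88
tool_pos: [0.5609, 0.0231, 0.2142]
tool_rot: [-2.905, -0.03, 0.197]
contact_force: [-0.5, 0.0, -4.3]
opening: 0.0535
```

```bash
python3 log.py
```

```text
6.8833 [-0.2261  0.4392  1.435   0.2338  1.3451  1.0829  0.5609  0.0231  0.2142
 -2.9048 -0.0299  0.1968]
```

Request:
jog_arm(deltas=[-0.2, 0, -0.1, -0.05, -0.07, 0, -0.3, 0, -0.1, -0.1, -0.14, -0.1, -0.5, 0, -0.1, -0.15, -0.21, -0.2, -0.5, 0, -0.1, -0.15, -0.21, -0.2, -0.5, 0, -0.1, -0.15, -0.21, -0.2])

```text
time: 7.3
tool_pos: [0.5067, 0.0255, 0.2035]
tool_rot: [3.119, -0.348, -0.078]
contact_force: [-0.1, 0.4, -3.5]
opening: 0.0538
```

```bash
python3 log.py
```

```text
7.3 [-0.0889  0.1612  1.9008 -0.0281  0.732   1.5818  0.5067  0.0255  0.2035
  3.1192 -0.3475 -0.0784]
```

```bash
cat > kin.py <<'E'
from plan import *
import json
from scipy.optimize import least_squares
Z=lambda a:Ro.from_euler("z",a);Y=lambda a:Ro.from_euler("y",a)
def fk(q,L):
    h,a0,l1,l2,a2,l6=L
    R=Z(q[0]);p=R.apply([a0,0,h]);R=R*Y(q[1]);p=p+R.apply([0,0,l1]);R=R*Y(q[2]);p=p+R.apply([a2,0,l2])
    R=R*Z(q[3])*Y(q[4])*Z(q[5]+np.pi/2);return p+R.apply([0,0,l6]),R
D=np.array([[-1.32894663e+00,3.42629388e-01,1.52493742e+00,0,1.27539405,-.14602,.19847,-.48564,.22612,-3.1402,0,.38788]]+[json.loads(s) for s in open("kin.txt")])
f=lambda L:np.concatenate([fk(r[:6],L)[0]-r[6:9] for r in D])
s=least_squares(f,[.3,0,.4,.35,0,.25]);L=s.x
lo=np.array([-2.53,-.77,.04,-1,.28,-3.11]);hi=np.array([2.53,2.02,2.7,4.14,2.66,3.11])
def ik(p,R,seeds):
    best=None
    for q0 in seeds:
        g=lambda q:np.concatenate([(fk(q,L)[0]-p)*10,(fk(q,L)[1]*R.inv()).as_rotvec()])
        r=least_squares(g,np.clip(q0,lo+1e-3,hi-1e-3),bounds=(lo,hi))
        if best is None or r.cost<best.cost:best=r
    return best.x,np.sqrt(2*best.cost)
E
python3 - <<'E'
from kin import *
print("L",L.round(4),"res mm",(s.fun*1e3).round(1),[np.degrees((fk(r[:6],L)[1]*Ro.from_euler("xyz",r[9:]).inv()).magnitude()).round(2) for r in D])
Rp=Rr(-.2715,0);under=np.array([.42945,-.23605,.047]);pick=np.array([.4748,-.2489,.0965]);yj=np.array([np.sin(.2715),np.cos(.2715),0]);off=under-pick;off-=yj*(off@yj)
seeds=[[0,.4,1.9,a,.3,1.57-a] for a in(0,.8,-.8,1.5,3.1)]
for phi in(0,10,15,20,30,-10,-15,-20,-30):
    Rpl=Rr(sy+d(phi),d(35))
    for nm,dd in(("red",[.6277,.0221]),("blue",[.6369,.1313])):
        P=place(dd,off,Rp,Rpl,0);q,e=ik(P,Rpl,seeds);print(phi,nm,P.round(4),q.round(2),round(e,4))
for lean in(33,31,29,27,25):
    Rpl=Rr(sy,d(lean));gp=np.array([.6277,.0221,.102]);P=gp+Rpl.apply([0,0,.019]);q,e=ik(P,Rpl,seeds);print(lean,q.round(2),round(e,4))
E
```

```text
L [ 0.6654 -0.2197  0.672   0.6369  0.3159  0.5818] res mm [-73.5 -21.1   2.1  -5.6 -76.5   5.5  -4.5 -81.5  -9.3  -6.2 -15.8   2.3
 -10.7 -80.7  -0.7] [np.float64(0.01), np.float64(0.0), np.float64(0.0), np.float64(0.0), np.float64(0.0)]
0 red [0.6379 0.0212 0.0876] [ 0.21  0.52  1.86 -0.79  0.28  2.59] 0.0396
0 blue [0.6471 0.1304 0.0876] [ 0.47  0.55  1.82 -0.92  0.39  2.92] 0.0
10 red [0.6379 0.023  0.0876] [-0.09  0.5   1.85  0.52  0.28  0.91] 0.0677
10 blue [0.6471 0.1322 0.0876] [ 0.36  0.53  1.83 -0.68  0.28  2.46] 0.0376
15 red [0.6378 0.0239 0.0876] [-0.15  0.52  1.87  0.85  0.28  0.47] 0.0279
15 blue [0.647  0.1331 0.0876] [ 0.26  0.51  1.81 -0.22  0.28  1.85] 0.0669
20 red [0.6376 0.0248 0.0876] [-0.2   0.53  1.86  0.95  0.32  0.26] 0.0
20 blue [0.6468 0.134  0.0876] [0.09 0.52 1.82 0.46 0.28 0.98] 0.0578
30 red [0.6369 0.0264 0.0876] [-0.33  0.55  1.81  0.95  0.51  0.01] 0.0
30 blue [0.6461 0.1356 0.0876] [-0.02  0.54  1.83  0.9   0.33  0.32] 0.0
-10 red [0.6376 0.0195 0.0876] [ 0.32  0.53  1.85 -0.97  0.39  3.  ] 0.0
-10 blue [0.6468 0.1287 0.0876] [ 0.58  0.57  1.76 -0.89  0.57  3.11] 0.0076
-15 red [0.6373 0.0186 0.0876] [ 0.39  0.54  1.82 -0.96  0.49  3.11] 0.0
-15 blue [0.6465 0.1278 0.0876] [ 0.6   0.57  1.71 -0.81  0.65  3.11] 0.0327
-20 red [0.637  0.0178 0.0876] [ 0.42  0.55  1.78 -0.87  0.58  3.11] 0.0219
-20 blue [0.6462 0.127  0.0876] [ 0.6   0.58  1.67 -0.74  0.73  3.11] 0.0603
-30 red [0.6361 0.0163 0.0876] [ 0.44  0.56  1.7  -0.73  0.73  3.11] 0.0751
-30 blue [0.6453 0.1255 0.0876] [ 0.6   0.6   1.58 -0.62  0.88  3.11] 0.122
33 [ 0.17  0.51  1.85 -0.55  0.28  2.32] 0.0195
31 [ 0.14  0.5   1.84 -0.4   0.29  2.14] 0.0
29 [ 0.13  0.5   1.81 -0.3   0.35  2.04] 0.0
27 [ 0.12  0.49  1.79 -0.23  0.41  1.96] 0.0
25 [ 0.11  0.49  1.76 -0.18  0.47  1.9 ] 0.0
```

```bash
sed -i 's/h,a0,l1,l2,a2,l6=L/h,l1,l2,l6,b,c=L/; s/\[a0,0,h\]/[0,b,h]/; s/\[a2,0,l2\]/[0,0,l2]/; s/Z(q\[3\])\*Y(q\[4\])\*Z(q\[5\]+np.pi\/2)/Z(q[3])*Y(q[4]);p=p+R.apply([0,c,0]);R=R*Z(q[5]+np.pi\/2)/; s/\[.3,0,.4,.35,0,.25\]/[.3,.4,.35,.25,.08,0]/' kin.py
cat > a.py <<'E'
from kin import *
print("L",L.round(4),"res mm",(s.fun*1e3).round(1))
Rp=Rr(-.2715,0);under=np.array([.42945,-.23605,.047]);pick=np.array([.4748,-.2489,.0965]);yj=np.array([np.sin(.2715),np.cos(.2715),0]);off=under-pick;off-=yj*(off@yj)
seeds=[[0,.4,1.9,a,.3,1.57-a] for a in(0,.8,-.8)]
for phi in(0,10,15,20,30,-10,-15,-20,-30):
    Rpl=Rr(sy+d(phi),d(35))
    for nm,dd in(("red",[.6277,.0221]),("blue",[.6369,.1313])):
        P=place(dd,off,Rp,Rpl,0);q,e=ik(P,Rpl,seeds);print(phi,nm,P.round(4),q.round(2),round(e,4))
for lean in(33,31,29,27,25):
  for g in([.6277,.0221,.102],[.6369,.1313,.102]):
    Rpl=Rr(sy,d(lean));P=np.array(g)+Rpl.apply([0,0,.019]);q,e=ik(P,Rpl,seeds);print(lean,q.round(2),round(e,4))
E
python3 a.py
```

```text
L [ 0.1508  0.5061  0.3629  0.2924  0.0874 -0.0101] res mm [ 0.3  2.5  2.8  3.6  0.6 -4.5  0.7  1.4  0.7 -2.  -4.3 -0.1 -1.3  1.5
  1.1]
0 red [0.6379 0.0212 0.0876] [-0.09  0.48  1.87  0.05  0.28  1.51] 0.1019
0 blue [0.6471 0.1304 0.0876] [ 0.15  0.52  1.84 -0.6   0.28  2.35] 0.0589
10 red [0.6379 0.023  0.0876] [-0.18  0.47  1.91  0.73  0.28  0.63] 0.0577
10 blue [0.6471 0.1322 0.0876] [0.08 0.51 1.82 0.05 0.28 1.51] 0.0843
15 red [0.6378 0.0239 0.0876] [-0.19  0.47  1.93  0.92  0.28  0.36] 0.0167
15 blue [0.647  0.1331 0.0876] [0.04 0.51 1.84 0.38 0.28 1.08] 0.0715
20 red [0.6376 0.0248 0.0876] [-0.21  0.47  1.93  0.99  0.32  0.21] 0.0
20 blue [0.6468 0.134  0.0876] [0.01 0.5  1.86 0.66 0.28 0.72] 0.0435
30 red [0.6369 0.0264 0.0876] [-0.26  0.49  1.9   0.99  0.46  0.02] 0.0
30 blue [0.6461 0.1356 0.0876] [-0.03  0.51  1.87  0.91  0.34  0.29] 0.0
-10 red [0.6376 0.0195 0.0876] [-0.01  0.49  1.9  -0.67  0.28  2.43] 0.0731
-10 blue [0.6468 0.1287 0.0876] [ 0.18  0.53  1.87 -0.95  0.31  2.86] 0.0
-15 red [0.6373 0.0186 0.0876] [ 0.    0.49  1.92 -0.92  0.28  2.76] 0.0366
-15 blue [0.6465 0.1278 0.0876] [ 0.2   0.54  1.84 -0.96  0.37  2.97] 0.0
-20 red [0.637  0.0178 0.0876] [ 0.01  0.5   1.92 -1.    0.29  2.92] 0.0066
-20 blue [0.6462 0.127  0.0876] [ 0.23  0.55  1.81 -0.96  0.44  3.04] 0.0
-30 red [0.6361 0.0163 0.0876] [ 0.06  0.52  1.87 -1.    0.43  3.1 ] 0.004
-30 blue [0.6453 0.1255 0.0876] [ 0.26  0.59  1.73 -0.87  0.59  3.11] 0.0211
33 [-0.09  0.48  1.87  0.03  0.28  1.53] 0.0697
33 [ 0.14  0.52  1.84 -0.49  0.28  2.23] 0.0317
31 [-0.09  0.48  1.87  0.02  0.28  1.55] 0.0363
31 [ 0.13  0.52  1.83 -0.41  0.28  2.15] 0.002
29 [-0.09  0.48  1.87  0.01  0.28  1.56] 0.0029
29 [ 0.13  0.52  1.81 -0.32  0.33  2.06] 0.0
27 [-0.09  0.49  1.85  0.01  0.33  1.56] 0.0
27 [ 0.12  0.53  1.78 -0.25  0.38  1.99] 0.0
25 [-0.09  0.5   1.82  0.01  0.39  1.56] 0.0
25 [ 0.12  0.54  1.75 -0.2   0.44  1.94] 0.0
```

Request:
jog_arm(deltas=[0, 0, 0, 0, 0, 0])

```text
time: 7.38
tool_pos: [0.5073, 0.0259, 0.2037]
tool_rot: [3.119, -0.345, -0.074]
contact_force: [-0.5, 0.0, -3.4]
opening: 0.0532
```

```bash
cat > b.py <<'E'
from kin import *
o=robot.observe();p0=o["tool_pos"];R0=Ro.from_euler("xyz",o["tool_rot"]);print(o["time"],p0,o["tool_rot"])
Rp=Rr(-.2715,0);under=np.array([.42945,-.23605,.047]);pick=np.array([.4748,-.2489,.0965]);yj=np.array([np.sin(.2715),np.cos(.2715),0]);off=under-pick;off-=yj*(off@yj)
offG=(Rr(sy,d(35))*Rp.inv()).apply(off-[0,0,.019]);print("offG",offG)
R1=Rr(sy,d(27));P=np.array([.6277,.0221,.02])-offG+R1.apply([0,0,.019]);pre=P-.08*sx+[0,0,.02]
a=p0;A=R0
for n,w in(("pre",pre),("in",P+[0,0,.012]),("P",P)):
    print(n,w.round(4),delta(a,A,w,R1),ik(w,R1,[[-.09,.4,1.85,0,.35,1.56]]));a,A=w,R1
print(R1.as_euler("xyz"))
E
python3 b.py
```

```text
7.3833 [0.50729525 0.02587114 0.20368533] [ 3.1193524  -0.3448001  -0.07429395]
offG [ 6.76947522e-04 -5.70322088e-05 -8.31473763e-02]
pre [0.5559 0.0281 0.1062] (array([ 0.48605582,  0.02277877, -0.97467076]), array([ 0.00659825, -0.08126628, -0.00058103])) (array([-0.09021637,  0.336377  ,  2.03990152,  0.00965668,  0.29409586,
        1.55606048]), np.float64(3.2787983763476395e-09))
in [0.6356 0.0214 0.0982] (array([ 0.79717586, -0.06716134, -0.08      ]), array([0., 0., 0.])) (array([-0.0892262 ,  0.46994782,  1.83537974,  0.006582  ,  0.36503883,
        1.5600365 ]), np.float64(1.3493299333290005e-14))
P [0.6356 0.0214 0.0862] (array([ 0.  ,  0.  , -0.12]), array([0., 0., 0.])) (array([-0.08922628,  0.48672583,  1.84905903,  0.0071556 ,  0.33458225,
        1.55942593]), np.float64(1.278103902572946e-11))
[ 3.14159265 -0.4712389  -0.0840506 ]
```

Request:
jog_arm(deltas=[0.05, 0, -0.1, 0.001, -0.01, 0, 0.15, 0.01, -0.33, 0.003, -0.03, 0, 0.3, 0.015, -0.6, 0.005, -0.055, 0, 0.42, 0.02, -0.84, 0.006, -0.073, 0, 0.486, 0.023, -0.975, 0.0066, -0.081, 0])

```text
time: 7.8
tool_pos: [0.5574, 0.0264, 0.104]
tool_rot: [-3.141, -0.468, -0.084]
contact_force: [0.1, 0.7, -2.6]
opening: 0.0537
```

Request:
jog_arm(deltas=[0.1, -0.01, -0.01, 0, 0, 0, 0.28, -0.025, -0.03, 0, 0, 0, 0.48, -0.04, -0.05, 0, 0, 0, 0.66, -0.055, -0.07, 0, 0, 0, 0.797, -0.067, -0.08, 0, 0, 0])

```text
time: 8.22
tool_pos: [0.6404, 0.0195, 0.1002]
tool_rot: [-3.142, -0.472, -0.084]
contact_force: [0.4, -0.1, -2.3]
opening: 0.054
```

Request:
jog_arm(deltas=[0, 0, 0, 0, 0, 0, 0, 0, 0, 0, 0, 0])

```text
time: 8.38
tool_pos: [0.6385, 0.0197, 0.0997]
tool_rot: [-3.141, -0.47, -0.084]
contact_force: [-0.8, -1.1, -3.6]
opening: 0.0536
```

```bash
python3 log.py
```

```text
8.3833 [-0.0906  0.4874  1.8101  0.0087  0.3736  1.5568  0.6385  0.0197  0.0997
 -3.1414 -0.4705 -0.084 ]
```

Request:
jog_arm(deltas=[-0.01, 0.01, -0.01, 0, 0, 0, -0.02, 0.015, -0.025, 0, 0, 0, -0.025, 0.015, -0.045, 0, 0, 0, -0.025, 0.015, -0.06, 0, 0, 0, -0.025, 0.015, -0.07, 0, 0, 0], newtons=10)

```text
time: 8.8
tool_pos: [0.6347, 0.0218, 0.0923]
tool_rot: [-3.141, -0.47, -0.084]
contact_force: [-0.2, -0.5, -2.3]
opening: 0.0538
```

Request:
jog_arm(deltas=[0, 0, -0.01, 0, 0, 0, 0, 0, -0.02, 0, 0, 0, 0, 0, -0.03, 0, 0, 0])

```text
time: 9.05
tool_pos: [0.6351, 0.0217, 0.0894]
tool_rot: [-3.141, -0.47, -0.084]
contact_force: [0.1, 0.0, -2.4]
opening: 0.0536
```

Request:
jog_arm(deltas=[0, 0, -0.01, 0, 0, 0, 0, 0, -0.02, 0, 0, 0, 0, 0, -0.02, 0, 0, 0])

```text
time: 9.3
tool_pos: [0.636, 0.0217, 0.0885]
tool_rot: [-3.141, -0.473, -0.084]
contact_force: [-0.8, 1.1, 4.5]
opening: 0.054
```

Contact came at z ≈ 0.0887, close to the predicted 0.089. I press on slowly so that the jar pivots upright in the pads.

Request:
jog_arm(deltas=[0, 0, -0.005, 0, 0, 0, 0, 0, -0.01, 0, 0, 0, 0, 0, -0.01, 0, 0, 0], newtons=6)

```text
time: 9.55
tool_pos: [0.6366, 0.0218, 0.0883]
tool_rot: [-3.141, -0.474, -0.084]
contact_force: [-1.3, 2.3, 7.1]
opening: 0.0536
```

Request:
jog_arm(deltas=[0, 0, -0.005, 0, 0, 0, 0, 0, -0.01, 0, 0, 0, 0, 0, -0.01, 0, 0, 0])

```text
time: 9.8
tool_pos: [0.6368, 0.0218, 0.0875]
tool_rot: [-3.141, -0.475, -0.084]
contact_force: [-1.9, 2.2, 7.3]
opening: 0.054
```

Request:
jog_arm(deltas=[0, 0, -0.005, 0, 0, 0, 0, 0, -0.005, 0, 0, 0])

```text
time: 9.97
tool_pos: [0.6368, 0.0218, 0.087]
tool_rot: [-3.141, -0.475, -0.084]
contact_force: [-1.1, 1.8, 7.7]
opening: 0.0537
```

```bash
python3 log.py
python3 - <<'E'
from h import *
T=cv2.cvtColor(robot.read_camera("top"),cv2.COLOR_RGB2BGR);S=cv2.cvtColor(robot.read_camera("scene"),cv2.COLOR_RGB2BGR)
r=lambda a:cv2.resize(a,(400,300),interpolation=cv2.INTER_CUBIC)
cv2.imwrite("pics/p2.png",np.hstack([r(T[150:195,225:285]),r(S[200:260,255:335])]))
E
```

```text
9.9667 [-0.0868  0.5049  1.8293  0.0056  0.3322  1.5631  0.6368  0.0218  0.087
 -3.141  -0.4752 -0.0841]
```

View pics/p2.png

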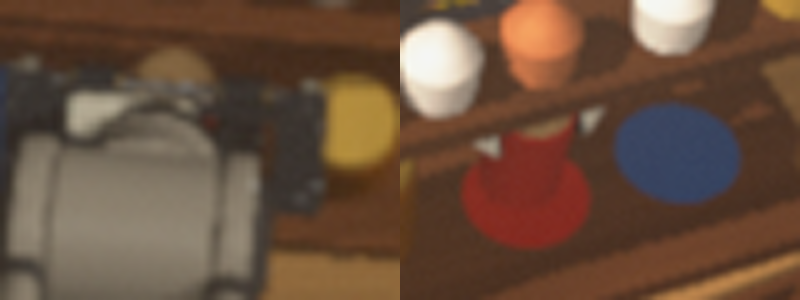

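The picture shows the red jar standing inside the red disc at (530,190) in the scene crop, held by the fingers and near upright. I go about 1 mm further to level it.

Request:
jog_arm(deltas=[0, 0, -0.005, 0, 0, 0, 0, 0, -0.008, 0, 0, 0, 0, 0, -0.008, 0, 0, 0], newtons=4)

```text
time: 10.32
tool_pos: [0.6362, 0.0218, 0.0855]
tool_rot: [-3.141, -0.473, -0.084]
contact_force: [-1.8, 1.5, 4.5]
opening: 0.0538
```

Request:
jog_arm(deltas=[0, 0, -0.005, 0, 0, 0, 0, 0, -0.007, 0, 0, 0, 0, 0, -0.007, 0, 0, 0], newtons=3)

```text
time: 10.57
tool_pos: [0.6354, 0.0218, 0.0838]
tool_rot: [-3.141, -0.471, -0.084]
contact_force: [-1.8, -0.2, 2.9]
opening: 0.054
```

Request:
jog_arm(deltas=[0, 0, 0, 0, 0, 0, 0, 0, 0, 0, 0, 0, 0, 0, 0, 0, 0, 0, 0, 0, 0, 0, 0, 0, 0, 0, 0, 0, 0, 0], claw=0.8)

```text
time: 10.98
tool_pos: [0.6349, 0.0217, 0.0831]
tool_rot: [-3.141, -0.469, -0.084]
contact_force: [-0.2, -0.4, 0.7]
opening: 0.073
```

Request:
jog_arm(deltas=[-0.045, 0.004, 0.09, 0, 0, 0, -0.135, 0.012, 0.27, 0, 0, 0, -0.225, 0.02, 0.45, 0, 0, 0, -0.315, 0.028, 0.63, 0, 0, 0, -0.405, 0.036, 0.8, 0, 0, 0])

```text
time: 11.4
tool_pos: [0.5938, 0.0254, 0.1649]
tool_rot: [-3.141, -0.47, -0.084]
contact_force: [0.7, 0.3, 0.7]
opening: 0.0733
```

Request:
jog_arm(deltas=[-0.12, 0.01, 0.2, 0, 0, 0, -0.26, 0.02, 0.4, 0, 0, 0, -0.4, 0.03, 0.5, 0, 0, 0, -0.4, 0.03, 0.5, 0, 0, 0])

```text
time: 11.73
tool_pos: [0.5535, 0.0286, 0.2165]
tool_rot: [-3.141, -0.474, -0.084]
contact_force: [0.4, -1.3, -1.5]
opening: 0.0737
```

```bash
python3 log.py
cat > c.py <<'E'
from kin import *
o=robot.observe();p0=o["tool_pos"];R0=Ro.from_euler("xyz",o["tool_rot"])
ry=-.2662;under=np.array([.40051,-.34217,.047]);ax=Ro.from_euler("xyz",[0,d(35),ry]).apply([0,0,1])
R1=Rr(ry,d(-8));G=under+.082*ax;P=G+R1.apply([0,0,.019]);bk=-R1.apply([0,0,1]);pre=P+.12*bk
print("rot",R1.as_euler("xyz"),"back",bk);a,A=p0,R0
for n,w in(("pre",pre),("P",P)):
    print(n,w.round(4),delta(a,A,w,R1),ik(w,R1,[[-.5,.3,1.6,0,1.2,1]]));a,A=w,R1
T=cv2.cvtColor(robot.read_camera("top"),cv2.COLOR_RGB2BGR);S=cv2.cvtColor(robot.read_camera("scene"),cv2.COLOR_RGB2BGR)
cv2.imwrite("pics/c_t.png",T);cv2.imwrite("pics/c_s.png",S)
r=lambda a:cv2.resize(a,(400,300),interpolation=cv2.INTER_CUBIC)
cv2.imwrite("pics/c.png",np.hstack([r(T[150:195,225:285]),r(S[200:260,255:335])]))
E
python3 c.py
```

```text
11.7333 [-0.0879  0.1821  1.8835  0.0039  0.602   1.5638  0.5535  0.0286  0.2165
 -3.1413 -0.474  -0.0837]
rot [ 3.14159265  0.13962634 -0.2662    ] back [ 0.13427108 -0.03661188  0.99026807]
pre [ 0.4594 -0.3582  0.2142] (array([-0.9404534 , -3.86870691, -0.02340981]), array([ 0.06789161,  0.38521171, -0.11254123])) (array([-0.76150841,  0.55448646,  1.24935954, -0.06659924,  1.46101508,
        1.08687393]), np.float64(3.4684617995525696e-11))
P [ 0.4433 -0.3538  0.0954] (array([-0.16112529,  0.04393425, -1.18832168]), array([0., 0., 0.])) (array([-0.77474955,  0.61648834,  1.4860761 , -0.07391197,  1.1621706 ,
        1.09580918]), np.float64(4.79426699839624e-13))
```

View pics/c.png

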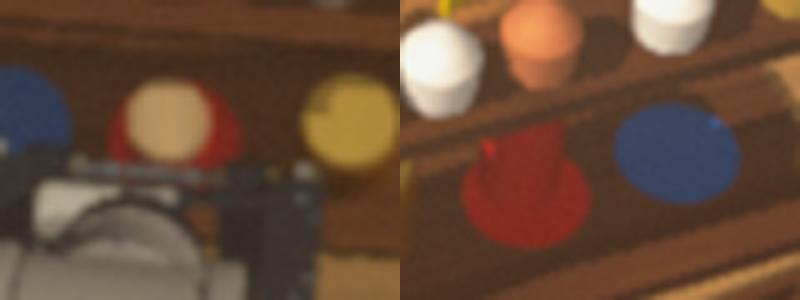

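The red jar stands upright with its lid at (168,120) in the top crop, inside the red disc at (175,125). Now I move to the blue jar.

Request:
jog_arm(deltas=[-0.047, -0.19, 0, 0.0034, 0.0193, -0.0056, -0.094, -0.39, 0, 0.0068, 0.0385, -0.0112, -0.141, -0.58, 0, 0.0102, 0.0578, -0.0169, -0.188, -0.77, 0, 0.0136, 0.077, -0.0225, -0.235, -0.967, 0, 0.017, 0.0963, -0.0281], claw=1)

```text
time: 12.25
tool_pos: [0.531, -0.0693, 0.2122]
tool_rot: [-3.13, -0.314, -0.133]
contact_force: [0.7, 0.7, -0.1]
opening: 0.0915
```

Request:
jog_arm(deltas=[-0.047, -0.19, 0, 0.0034, 0.0193, -0.0056, -0.094, -0.39, 0, 0.0068, 0.0385, -0.0112, -0.141, -0.58, 0, 0.0102, 0.0578, -0.0169, -0.188, -0.77, 0, 0.0136, 0.077, -0.0225, -0.235, -0.967, 0, 0.017, 0.0963, -0.0281])

```text
time: 12.67
tool_pos: [0.5074, -0.1662, 0.2121]
tool_rot: [-3.126, -0.16, -0.178]
contact_force: [0.0, 0.2, -0.7]
opening: 0.0915
```

Request:
jog_arm(deltas=[-0.047, -0.19, 0, 0.0034, 0.0193, -0.0056, -0.094, -0.39, 0, 0.0068, 0.0385, -0.0112, -0.141, -0.58, 0, 0.0102, 0.0578, -0.0169, -0.188, -0.77, 0, 0.0136, 0.077, -0.0225, -0.235, -0.967, 0, 0.017, 0.0963, -0.0281])

```text
time: 13.08
tool_pos: [0.4839, -0.2629, 0.212]
tool_rot: [-3.13, -0.006, -0.222]
contact_force: [-0.2, 0.8, -0.2]
opening: 0.092
```

Request:
jog_arm(deltas=[-0.047, -0.19, 0, 0.0034, 0.0193, -0.0056, -0.094, -0.39, 0, 0.0068, 0.0385, -0.0112, -0.141, -0.58, 0, 0.0102, 0.0578, -0.0169, -0.188, -0.77, 0, 0.0136, 0.077, -0.0225, -0.235, -0.967, 0, 0.017, 0.0963, -0.0281])

```text
time: 13.5
tool_pos: [0.4604, -0.3596, 0.2117]
tool_rot: [-3.141, 0.147, -0.267]
contact_force: [-0.4, -0.2, -0.4]
opening: 0.0918
```

Request:
jog_arm(deltas=[0, 0, 0, 0, 0, 0, 0, 0, 0, 0, 0, 0])

```text
time: 13.67
tool_pos: [0.4605, -0.3592, 0.2113]
tool_rot: [-3.14, 0.146, -0.268]
contact_force: [-0.2, 0.9, -0.5]
opening: 0.0917
```

```bash
python3 c.py; python3 -c "
from h import *
print('red lid',atz('top',249.8,167.6,.135))"
```

```text
rot [ 3.14159265  0.13962634 -0.2662    ] back [ 0.13427108 -0.03661188  0.99026807]
pre [ 0.4594 -0.3582  0.2142] (array([-0.01067702,  0.00953172,  0.02881114]), array([-0.00195756, -0.0033793 ,  0.00098447])) (array([-0.76150841,  0.55448646,  1.24935954, -0.06659924,  1.46101508,
        1.08687393]), np.float64(3.4684617995525696e-11))
P [ 0.4433 -0.3538  0.0954] (array([-0.16112529,  0.04393425, -1.18832168]), array([0., 0., 0.])) (array([-0.77474955,  0.61648834,  1.4860761 , -0.07391197,  1.1621706 ,
        1.09580918]), np.float64(4.79426699839624e-13))
red lid [0.61276548 0.02266286 0.135     ]
```

```bash
cat > lid.py <<'E'
import sys
from h import *
def lid(f,box):
    x0,x1,y0,y1=box;I=cv2.imread(f).astype(int)[y0:y1,x0:x1]
    m=((I[...,2]>100)&(I[...,0]>.43*I[...,2])&(I[...,1]>.68*I[...,2])&(I[...,1]<.85*I[...,2])).astype(np.uint8)
    print('\n'.join(''.join('.#'[v] for v in r) for r in m))
    n,l,s,c=cv2.connectedComponentsWithStats(m,connectivity=4);i=1+np.argmax(s[1:,4]);c=c[i]+[x0,y0];print(c,s[i],atz("top",*c,.135))
if __name__=="__main__":
    lid("pics/c_t.png",(238,262,158,176))
    print(proj("top",[[.6277,.0221,.135],[.6277,.0221,.02],[.6277+.03,.0221,.02]]))
E
cp pics/c_t.png pics/c_now.png
python3 - <<'E'
from h import *
T=cv2.cvtColor(robot.read_camera("top"),cv2.COLOR_RGB2BGR);S=cv2.cvtColor(robot.read_camera("scene"),cv2.COLOR_RGB2BGR)
cv2.imwrite("pics/c_t.png",T);cv2.imwrite("pics/c_s.png",S)
E
python3 lid.py
```

```text
........................
........................
........................
........................
.........######.........
.......#########........
.......##########.......
.......###########......
......############......
......############......
......############......
......############......
.......###########......
.......##########.......
........########........
.........#######........
........................
........................
[249.58333333 167.50833333] [  6   4  12  12 120] [0.61314353 0.02353458 0.135     ]
[[249.96740407 164.00022404]
 [250.70108051 171.11434218]
 [250.74910988 164.36727915]]
```

Run:
```python
import cv2,numpy as np
T0=cv2.imread("pics/top0.png").astype(int);T=cv2.imread("pics/c_t.png").astype(int)
print("R channel rows160-185, cols 238-262 now");print(T[160:186,238:263,2]);print("before");print(T0[160:186:1,238:263:3,2])
r=lambda a:cv2.resize(a.astype(np.uint8),(400,300),interpolation=cv2.INTER_CUBIC)
S=cv2.imread("pics/c_s.png")
cv2.imwrite("pics/d.png",np.hstack([r(T[154:190,226:274]),r(S[204:252,260:324])]))
```

```text
R channel rows160-185, cols 238-262 now
[[ 72  72  72  69  72  71  70  71  71  69  71  73  71  72  68  70  69  70
   69  70  71  71  71  70  71]
 [ 71  73  73  73  72  73  72  73  72  78  83  86  87  86  83  81  77  75
   74  73  73  72  71  72  72]
 [ 73  73  73  74  72  70  73  77  93 110 121 123 125 123 119 114 105  93
   82  77  73  74  76  75  74]
 [ 74  75  72  74  74  74  81 103 140 161 166 167 169 167 161 157 141 116
  100  84  75  72  75  74  75]
 [ 72  72  74  73  75  82 111 144 169 181 182 183 185 182 178 175 162 138
  118 104  88  77  76  74  73]
 [ 73  72  74  73  78 101 139 165 177 183 184 184 186 184 180 177 170 156
  134 118 104  86  77  74  76]
 [ 73  72  73  74  88 117 150 170 177 182 183 184 187 184 181 179 175 169
  151 125 116 101  84  75  74]
 [ 72  73  74  81 102 121 150 172 177 182 184 185 187 185 181 177 174 172
  157 130 120 112  91  76  76]
 [ 72  75  74  90 111 125 150 172 178 182 183 185 187 185 181 178 173 169
  156 133 123 117 101  80  74]
 [ 71  71  73  93 113 122 148 170 177 182 184 186 186 184 181 178 173 166
  152 133 124 120 107  87  77]
 [ 67  68 
[... 1992 characters left out ...]
 73  89 122 123 122 123 123 116  73]
 [ 71  94 120 123 122 121 123 121  77]
 [ 69  98 123 124 122 123 124 122  75]
 [ 70 101 123 123 123 122 122 122  74]
 [ 79 103 126 123 123 124 123 121  74]
 [ 92 113 155 122 124 123 123 122  74]
 [ 95 123 169 123 124 122 123 118  74]
 [ 94 110 171 124 123 123 124 109  72]
 [ 92  98 170 129 124 123 124 100  70]
 [ 92  95 161 145 126 123 121  84  70]
 [ 95  95 138 162 124 122 115  73  71]
 [ 96  96 109 162 126 123 100  72  73]
 [ 98  98  99 134 130 123  94  75  74]
 [102  99  99 104 117 112  97  90  89]
 [100 100 101 100 102 102 103  99  99]
 [ 96 102  98  98  98 100 101 100 101]
 [ 89  88  85  88  96 100 100  98 100]
 [124  98  94  89  90  89  85  88  95]]
```

View pics/d.png

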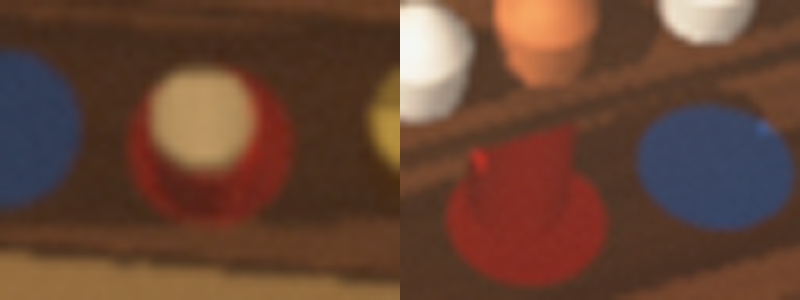

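The crop shows the red jar's lid at (203,117), with the jar's foot close to the front rim of the disc (centre (210,140)). It pivoted about its foot edge rather than the pads, so it stands about 13 mm too far forward. I go back, regrip it upright at a 27° lean and shift it to the centre before fetching blue.

```bash
cat > e.py <<'E'
from kin import *
o=robot.observe();p0=o["tool_pos"];R0=Ro.from_euler("xyz",o["tool_rot"])
R1=Rr(sy,d(27));tz=R1.apply([0,0,1]);P=np.array([.6145,.0225,.102])+.019*tz;pre=P-.13*tz
a,A=p0,R0
for n,w in(("pre",pre),("P",P),("lift",P+[0,0,.006]),("over",P+[0,0,.006]+.013*sx)):
    print(n,w.round(4),delta(a,A,w,R1),ik(w,R1,[[-.09,.4,1.85,0,.35,1.56]])[1]);a,A=w,R1
E
python3 e.py
```

```text
pre [0.5643 0.0267 0.2009] (array([ 1.03541682,  3.84326202, -0.12283968]), array([-0.0684958 , -0.38598666,  0.11170524])) 1.183716637530217e-10
P [0.6231 0.0218 0.0851] (array([ 0.58810419, -0.04954724, -1.15830848]), array([0., 0., 0.])) 1.0516020165874638e-10
lift [0.6231 0.0218 0.0911] (array([0.  , 0.  , 0.06]), array([0., 0., 0.])) 4.431197763328159e-09
over [0.636  0.0207 0.0911] (array([ 0.12954108, -0.01091372,  0.        ]), array([0., 0., 0.])) 1.3685784454715031e-12
```

Request:
jog_arm(deltas=[0.052, 0.19, 0, -0.0034, -0.0193, 0.0056, 0.104, 0.384, 0, -0.0068, -0.0386, 0.0112, 0.155, 0.577, 0, -0.0103, -0.0579, 0.0167, 0.207, 0.769, 0, -0.0137, -0.0772, 0.0223, 0.259, 0.961, 0, -0.0171, -0.0965, 0.0279], claw=0.8)

```text
time: 14.28
tool_pos: [0.4867, -0.2606, 0.2138]
tool_rot: [-3.131, -0.012, -0.22]
contact_force: [-0.3, -0.5, 0.6]
opening: 0.0735
```

Request:
jog_arm(deltas=[0.052, 0.19, 0, -0.0034, -0.0193, 0.0056, 0.104, 0.384, 0, -0.0068, -0.0386, 0.0112, 0.155, 0.577, 0, -0.0103, -0.0579, 0.0167, 0.207, 0.769, 0, -0.0137, -0.0772, 0.0223, 0.259, 0.961, 0, -0.0171, -0.0965, 0.0279])

```text
time: 14.7
tool_pos: [0.5124, -0.1645, 0.214]
tool_rot: [-3.127, -0.166, -0.177]
contact_force: [-0.2, 0.4, -0.1]
opening: 0.0735
```

Request:
jog_arm(deltas=[0.052, 0.19, 0, -0.0034, -0.0193, 0.0056, 0.104, 0.384, 0, -0.0068, -0.0386, 0.0112, 0.155, 0.577, 0, -0.0103, -0.0579, 0.0167, 0.207, 0.769, 0, -0.0137, -0.0772, 0.0223, 0.259, 0.961, 0, -0.0171, -0.0965, 0.0279])

```text
time: 15.12
tool_pos: [0.5381, -0.0684, 0.214]
tool_rot: [-3.13, -0.32, -0.132]
contact_force: [0.3, -0.1, 0.4]
opening: 0.0737
```

Request:
jog_arm(deltas=[0.052, 0.19, -0.02, -0.0034, -0.0193, 0.0056, 0.104, 0.384, -0.05, -0.0068, -0.0386, 0.0112, 0.155, 0.577, -0.08, -0.0103, -0.0579, 0.0167, 0.207, 0.769, -0.1, -0.0137, -0.0772, 0.0223, 0.259, 0.961, -0.12, -0.0171, -0.0965, 0.0279])

```text
time: 15.53
tool_pos: [0.5638, 0.0277, 0.2019]
tool_rot: [-3.141, -0.474, -0.084]
contact_force: [-0.0, -0.5, -1.0]
opening: 0.0733
```

Request:
jog_arm(deltas=[0, 0, 0, 0, 0, 0, 0, 0, 0, 0, 0, 0])

```text
time: 15.7
tool_pos: [0.5635, 0.0274, 0.2015]
tool_rot: [-3.141, -0.471, -0.082]
contact_force: [0.8, -0.9, 0.5]
opening: 0.0732
```

```bash
python3 e.py;python3 log.py
```

```text
pre [0.5643 0.0267 0.2009] (array([ 0.00821427, -0.00625955, -0.00613057]), array([-0.00017667, -0.00019786, -0.00109614])) 1.183716637530217e-10
P [0.6231 0.0218 0.0851] (array([ 0.58810419, -0.04954724, -1.15830848]), array([0., 0., 0.])) 1.0516020165874638e-10
lift [0.6231 0.0218 0.0911] (array([0.  , 0.  , 0.06]), array([0., 0., 0.])) 4.431197763328159e-09
over [0.636  0.0207 0.0911] (array([ 0.12954108, -0.01091372,  0.        ]), array([0., 0., 0.])) 1.3685784454715031e-12
15.7 [-0.0892  0.2199  1.8807  0.0062  0.5702  1.5595  0.5635  0.0274  0.2015
 -3.1413 -0.4709 -0.0825]
```

Request:
jog_arm(deltas=[0.06, -0.006, -0.116, 0, 0, 0, 0.12, -0.012, -0.232, 0, 0, 0, 0.18, -0.017, -0.348, 0, 0, 0, 0.24, -0.022, -0.464, 0, 0, 0, 0.297, -0.027, -0.58, 0, 0, 0])

```text
time: 16.12
tool_pos: [0.5943, 0.0223, 0.1435]
tool_rot: [-3.141, -0.472, -0.086]
contact_force: [0.3, 0.8, 0.7]
opening: 0.0732
```

Request:
jog_arm(deltas=[0.06, -0.006, -0.116, 0, 0, 0, 0.12, -0.012, -0.232, 0, 0, 0, 0.18, -0.017, -0.348, 0, 0, 0, 0.24, -0.022, -0.464, 0, 0, 0, 0.297, -0.027, -0.58, 0, 0, 0])

```text
time: 16.53
tool_pos: [0.6241, 0.0195, 0.0854]
tool_rot: [-3.141, -0.472, -0.086]
contact_force: [-0.5, -0.5, 0.1]
opening: 0.0733
```

Request:
jog_arm(deltas=[0, 0, 0, 0, 0, 0, 0, 0, 0, 0, 0, 0, 0, 0, 0, 0, 0, 0, 0, 0, 0, 0, 0, 0, 0, 0, 0, 0, 0, 0], claw=0.45, newtons=12)

```text
time: 16.95
tool_pos: [0.6238, 0.0204, 0.0865]
tool_rot: [-3.141, -0.473, -0.085]
contact_force: [-0.3, -0.1, 0.6]
opening: 0.054
```

Request:
jog_arm(deltas=[0, 0, 0, 0, 0, 0, 0, 0, 0, 0, 0, 0])

```text
time: 17.12
tool_pos: [0.6241, 0.0204, 0.0864]
tool_rot: [-3.141, -0.473, -0.085]
contact_force: [-0.3, -0.0, 3.4]
opening: 0.0541
```

```bash
python3 log.py
```

```text
17.1167 [-0.0915  0.4889  1.8629  0.0097  0.3164  1.5559  0.6241  0.0204  0.0864
 -3.1414 -0.4734 -0.0852]
```

Request:
jog_arm(deltas=[0, 0, 0.02, 0, 0, 0, 0, 0, 0.05, 0, 0, 0, 0.04, 0, 0.05, 0, 0, 0, 0.09, 0, 0.05, 0, 0, 0, 0.13, 0, 0.05, 0, 0, 0])

```text
time: 17.53
tool_pos: [0.6371, 0.0205, 0.0903]
tool_rot: [-3.141, -0.471, -0.085]
contact_force: [0.2, -0.3, -2.6]
opening: 0.0543
```

Request:
jog_arm(deltas=[0, 0, 0, 0, 0, 0, 0, 0, -0.01, 0, 0, 0, 0, 0, -0.02, 0, 0, 0, 0, 0, -0.03, 0, 0, 0])

```text
time: 17.87
tool_pos: [0.6363, 0.0206, 0.087]
tool_rot: [-3.141, -0.471, -0.085]
contact_force: [-0.1, -0.3, -2.7]
opening: 0.0544
```

Request:
jog_arm(deltas=[0, 0, -0.005, 0, 0, 0, 0, 0, -0.01, 0, 0, 0, 0, 0, -0.015, 0, 0, 0, 0, 0, -0.02, 0, 0, 0, 0, 0, -0.02, 0, 0, 0])

```text
time: 18.28
tool_pos: [0.6374, 0.0206, 0.0865]
tool_rot: [-3.141, -0.474, -0.085]
contact_force: [-1.1, 2.0, 4.0]
opening: 0.0544
```

Set down with a light contact (4 N). I release, retreat, then measure.

Request:
jog_arm(deltas=[0, 0, 0, 0, 0, 0, 0, 0, 0, 0, 0, 0, 0, 0, 0, 0, 0, 0, 0, 0, 0, 0, 0, 0, 0, 0, 0, 0, 0, 0], claw=0.8)

```text
time: 18.7
tool_pos: [0.6365, 0.0204, 0.0852]
tool_rot: [-3.141, -0.471, -0.085]
contact_force: [-0.8, -0.4, 0.6]
opening: 0.0736
```

Request:
jog_arm(deltas=[-0.045, 0.004, 0.09, 0, 0, 0, -0.135, 0.012, 0.27, 0, 0, 0, -0.225, 0.02, 0.45, 0, 0, 0, -0.315, 0.028, 0.63, 0, 0, 0, -0.405, 0.036, 0.8, 0, 0, 0])

```text
time: 19.12
tool_pos: [0.5954, 0.0242, 0.1668]
tool_rot: [-3.141, -0.472, -0.085]
contact_force: [0.4, 0.0, 0.7]
opening: 0.0738
```

Request:
jog_arm(deltas=[-0.12, 0.01, 0.2, 0, 0, 0, -0.26, 0.02, 0.4, 0, 0, 0, -0.4, 0.03, 0.5, 0, 0, 0, -0.4, 0.03, 0.5, 0, 0, 0])

```text
time: 19.45
tool_pos: [0.555, 0.0274, 0.2186]
tool_rot: [-3.141, -0.475, -0.085]
contact_force: [0.6, 1.2, -0.1]
opening: 0.0732
```

Request:
jog_arm(deltas=[-0.047, -0.19, 0, 0.0034, 0.0193, -0.0056, -0.094, -0.39, 0, 0.0068, 0.0385, -0.0112, -0.141, -0.58, 0, 0.0102, 0.0578, -0.0169, -0.188, -0.77, 0, 0.0136, 0.077, -0.0225, -0.235, -0.967, 0, 0.017, 0.0963, -0.0281], claw=1)

```text
time: 19.87
tool_pos: [0.5323, -0.0704, 0.2151]
tool_rot: [-3.13, -0.316, -0.134]
contact_force: [-0.1, -0.4, -0.5]
opening: 0.0915
```

Request:
jog_arm(deltas=[-0.047, -0.19, 0, 0.0034, 0.0193, -0.0056, -0.094, -0.39, 0, 0.0068, 0.0385, -0.0112, -0.141, -0.58, 0, 0.0102, 0.0578, -0.0169, -0.188, -0.77, 0, 0.0136, 0.077, -0.0225, -0.235, -0.967, 0, 0.017, 0.0963, -0.0281])

```text
time: 20.28
tool_pos: [0.5088, -0.1673, 0.2149]
tool_rot: [-3.127, -0.162, -0.179]
contact_force: [0.2, -0.1, 1.3]
opening: 0.0919
```

Request:
jog_arm(deltas=[-0.047, -0.19, 0, 0.0034, 0.0193, -0.0056, -0.094, -0.39, 0, 0.0068, 0.0385, -0.0112, -0.141, -0.58, 0, 0.0102, 0.0578, -0.0169, -0.188, -0.77, 0, 0.0136, 0.077, -0.0225, -0.235, -0.967, 0, 0.017, 0.0963, -0.0281])

```text
time: 20.7
tool_pos: [0.4853, -0.264, 0.2148]
tool_rot: [-3.131, -0.009, -0.223]
contact_force: [0.2, -0.1, -0.1]
opening: 0.0919
```

Request:
jog_arm(deltas=[-0.047, -0.19, 0, 0.0034, 0.0193, -0.0056, -0.094, -0.39, 0, 0.0068, 0.0385, -0.0112, -0.141, -0.58, 0, 0.0102, 0.0578, -0.0169, -0.188, -0.77, 0, 0.0136, 0.077, -0.0225, -0.235, -0.967, 0, 0.017, 0.0963, -0.0281])

```text
time: 21.12
tool_pos: [0.4618, -0.3607, 0.2147]
tool_rot: [3.141, 0.144, -0.268]
contact_force: [0.1, -0.1, 0.1]
opening: 0.0915
```

Request:
jog_arm(deltas=[0, 0, 0, 0, 0, 0])

```text
time: 21.2
tool_pos: [0.4614, -0.363, 0.2138]
tool_rot: [3.14, 0.145, -0.271]
contact_force: [-0.1, 0.2, -0.3]
opening: 0.0911
```

```bash
python3 c.py; python3 lid.py | tail -4
```

```text
rot [ 3.14159265  0.13962634 -0.2662    ] back [ 0.13427108 -0.03661188  0.99026807]
pre [ 0.4594 -0.3582  0.2142] (array([-0.01976845,  0.04806628,  0.00409668]), array([ 0.00020197, -0.00335562,  0.00265362])) (array([-0.76130758,  0.5570706 ,  1.24833292, -0.06658585,  1.459474  ,
        1.08717433]), np.float64(4.015762388097798e-11))
P [ 0.4433 -0.3538  0.0954] (array([-0.16112529,  0.04393425, -1.18832168]), array([0., 0., 0.])) (array([-0.77454432,  0.61974861,  1.4832099 , -0.0738969 ,  1.16179065,
        1.09603311]), np.float64(7.067435770629836e-13))
[249.70588235 164.57142857] [  6   1  12  12 119] [0.62532493 0.02313314 0.135     ]
[[249.96740407 164.00022404]
 [250.70108051 171.11434218]
 [250.74910988 164.36727915]]
```

The red jar's lid now measures (0.6253, 0.0231) against the disc at (0.6277, 0.0221), about 3 mm off with a 15 mm margin. On to the blue jar.

Request:
jog_arm(deltas=[-0.02, 0.01, -0.12, 0, 0, 0, -0.04, 0.02, -0.24, 0, 0, 0, -0.06, 0.03, -0.36, 0, 0, 0, -0.08, 0.04, -0.48, 0, 0, 0, -0.1, 0.045, -0.6, 0, 0, 0], newtons=20)

```text
time: 21.72
tool_pos: [0.4522, -0.3538, 0.1549]
tool_rot: [3.141, 0.142, -0.266]
contact_force: [0.4, -0.9, 0.5]
opening: 0.0919
```

Request:
jog_arm(deltas=[-0.02, 0.006, -0.13, 0, 0, 0, -0.04, 0.012, -0.26, 0, 0, 0, -0.06, 0.018, -0.39, 0, 0, 0, -0.07, 0.024, -0.5, 0, 0, 0, -0.08, 0.027, -0.585, 0, 0, 0])

```text
time: 22.13
tool_pos: [0.4439, -0.351, 0.096]
tool_rot: [-3.141, 0.143, -0.266]
contact_force: [0.4, 0.5, -0.4]
opening: 0.0916
```

Request:
jog_arm(deltas=[0, 0, 0, 0, 0, 0, 0, 0, 0, 0, 0, 0, 0, 0, 0, 0, 0, 0, 0, 0, 0, 0, 0, 0, 0, 0, 0, 0, 0, 0], claw=0.4)

```text
time: 22.55
tool_pos: [0.4444, -0.3527, 0.0976]
tool_rot: [3.14, 0.141, -0.268]
contact_force: [0.6, -1.1, -0.0]
opening: 0.0629
```

Request:
jog_arm(deltas=[0, 0, 0, 0, 0, 0, 0, 0, 0, 0, 0, 0, 0, 0, 0, 0, 0, 0, 0, 0, 0, 0, 0, 0, 0, 0, 0, 0, 0, 0])

```text
time: 22.97
tool_pos: [0.4443, -0.3524, 0.0973]
tool_rot: [3.141, 0.142, -0.267]
contact_force: [1.4, 1.2, 5.4]
opening: 0.0535
```

Request:
jog_arm(deltas=[0, 0, 0.05, 0, 0, 0, 0, 0, 0.15, 0, 0, 0, 0, 0, 0.3, 0, 0, 0, 0, 0, 0.5, 0, 0, 0, 0, 0, 0.7, 0, 0, 0])

```text
time: 23.38
tool_pos: [0.4436, -0.3524, 0.1676]
tool_rot: [3.141, 0.144, -0.268]
contact_force: [0.8, -0.8, -3.5]
opening: 0.0543
```

Request:
jog_arm(deltas=[0, 0, 0.2, 0, 0, 0, 0, 0, 0.4, 0, 0, 0, 0, 0, 0.5, 0, 0, 0, 0, 0, 0.5, 0, 0, 0])

```text
time: 23.72
tool_pos: [0.4447, -0.3534, 0.2195]
tool_rot: [3.138, 0.138, -0.268]
contact_force: [-0.1, -1.2, -3.3]
opening: 0.0535
```

```bash
cat > f.py <<'E'
from kin import *
o=robot.observe();p0=o["tool_pos"];R0=Ro.from_euler("xyz",o["tool_rot"]);print(o["time"],p0,o["tool_rot"],o["contact_force"],o["opening"])
ry=-.267;Rp=Rr(ry,-.142);under=np.array([.40051,-.34217,.047]);pick=np.array([.4444,-.3525,.0972]);yj=np.array([-np.sin(ry),np.cos(ry),0]);off=under-pick;print("across",off@yj);off-=yj*(off@yj)
R1=Rr(sy,d(35)-.142);P=place([.6369,.1313],off,Rp,R1,0);pre=P-.09*sx+[0,0,.03];hi_=pre+[0,0,.08]
a,A=p0,R0
for n,w in(("hi",hi_),("pre",pre),("in",P+[0,0,.012]),("P",P)):
    print(n,w.round(4),delta(a,A,w,R1),ik(w,R1,[[.05,.4,1.85,-.1,.35,1.8]]));a,A=w,R1
print(R1.as_euler("xyz"))
E
python3 f.py
```

```text
23.7167 [ 0.44474211 -0.3533525   0.21953073] [ 3.13833886  0.13803326 -0.26798651] [-0.08721856 -1.20106649 -3.29291426] 0.053498120208830977
across -0.0016159159985177866
hi [0.5553 0.1382 0.197 ] (array([ 1.10564646,  4.91526656, -0.2256378 ]), array([-0.06570451, -0.38128383,  0.11382308])) (array([ 0.16560986,  0.25722865,  1.85506298, -0.20433099,  0.58263073,
        1.96579241]), np.float64(6.884707481577594e-13))
pre [0.5553 0.1382 0.117 ] (array([ 0. ,  0. , -0.8]), array([0., 0., 0.])) (array([ 0.16419863,  0.36183277,  1.9740354 , -0.31553496,  0.36589179,
        2.08906372]), np.float64(5.309216709362088e-16))
in [0.645  0.1306 0.099 ] (array([ 0.89682284, -0.0755565 , -0.18      ]), array([0., 0., 0.])) (array([ 0.12329369,  0.5253106 ,  1.74985645, -0.23217439,  0.4161972 ,
        1.96927833]), np.float64(2.7488510678527908e-14))
P [0.645  0.1306 0.087 ] (array([ 0.  ,  0.  , -0.12]), array([0., 0., 0.])) (array([ 0.12313417,  0.54170985,  1.76263126, -0.24833404,  0.3878315 ,
        1.98672192]), np.float64(1.296808904216044e-12))
[ 3.14159265 -0.46886524 -0.0840506 ]
```

Request:
jog_arm(deltas=[0.03, 0.14, 0, -0.0018, -0.0107, 0.0032, 0.08, 0.35, 0, -0.0047, -0.0275, 0.0082, 0.13, 0.57, 0, -0.0076, -0.0443, 0.0132, 0.175, 0.78, 0, -0.0105, -0.061, 0.0182, 0.221, 0.983, 0, -0.0131, -0.0763, 0.0228])

```text
time: 24.13
tool_pos: [0.4655, -0.2528, 0.2154]
tool_rot: [-3.132, 0.022, -0.231]
contact_force: [0.6, -0.8, -3.2]
opening: 0.0533
```

Request:
jog_arm(deltas=[0.044, 0.197, 0, -0.0026, -0.0153, 0.0046, 0.088, 0.393, 0, -0.0053, -0.0305, 0.0091, 0.133, 0.59, 0, -0.0079, -0.0458, 0.0137, 0.177, 0.786, 0, -0.0105, -0.061, 0.0182, 0.221, 0.983, 0, -0.0131, -0.0763, 0.0228])

```text
time: 24.55
tool_pos: [0.4875, -0.1547, 0.2155]
tool_rot: [-3.127, -0.099, -0.195]
contact_force: [0.2, -0.4, -3.2]
opening: 0.0533
```

Request:
jog_arm(deltas=[0.044, 0.197, 0, -0.0026, -0.0153, 0.0046, 0.088, 0.393, 0, -0.0053, -0.0305, 0.0091, 0.133, 0.59, 0, -0.0079, -0.0458, 0.0137, 0.177, 0.786, 0, -0.0105, -0.061, 0.0182, 0.221, 0.983, 0, -0.0131, -0.0763, 0.0228])

```text
time: 24.97
tool_pos: [0.5095, -0.0564, 0.2155]
tool_rot: [-3.126, -0.22, -0.159]
contact_force: [0.8, 0.1, -3.7]
opening: 0.0538
```

Request:
jog_arm(deltas=[0.044, 0.197, 0, -0.0026, -0.0153, 0.0046, 0.088, 0.393, 0, -0.0053, -0.0305, 0.0091, 0.133, 0.59, 0, -0.0079, -0.0458, 0.0137, 0.177, 0.786, 0, -0.0105, -0.061, 0.0182, 0.221, 0.983, 0, -0.0131, -0.0763, 0.0228])

```text
time: 25.38
tool_pos: [0.5314, 0.0417, 0.2154]
tool_rot: [-3.131, -0.342, -0.122]
contact_force: [0.2, -0.2, -3.6]
opening: 0.0537
```

Request:
jog_arm(deltas=[0.05, 0.22, -0.02, -0.0026, -0.0153, 0.0046, 0.105, 0.46, -0.07, -0.0053, -0.0305, 0.0091, 0.155, 0.69, -0.13, -0.0079, -0.0458, 0.0137, 0.195, 0.87, -0.19, -0.0105, -0.061, 0.0182, 0.221, 0.983, -0.22, -0.0131, -0.0763, 0.0228])

```text
time: 25.8
tool_pos: [0.5533, 0.1406, 0.1925]
tool_rot: [-3.14, -0.462, -0.081]
contact_force: [0.3, 0.1, -2.3]
opening: 0.0534
```

Request:
jog_arm(deltas=[0, 0, 0, 0, 0, 0, 0, 0, 0, 0, 0, 0])

```text
time: 25.97
tool_pos: [0.5532, 0.1393, 0.1932]
tool_rot: [-3.14, -0.461, -0.081]
contact_force: [0.8, -0.1, -3.3]
opening: 0.0539
```

```bash
python3 f.py;python3 log.py
```

```text
25.9667 [0.55317844 0.1393     0.19315406] [-3.14045217 -0.46088504 -0.08121645] [ 0.76944903 -0.06445594 -3.26389085] 0.05386216000452101
across -0.0016159159985177866
hi [0.5553 0.1382 0.197 ] (array([ 0.02128306, -0.01125843,  0.03812895]), array([-0.00106612, -0.00500945, -0.00212977])) (array([ 0.16560986,  0.25722865,  1.85506298, -0.20433099,  0.58263073,
        1.96579241]), np.float64(6.884707481577594e-13))
pre [0.5553 0.1382 0.117 ] (array([ 0. ,  0. , -0.8]), array([0., 0., 0.])) (array([ 0.16419863,  0.36183277,  1.9740354 , -0.31553496,  0.36589179,
        2.08906372]), np.float64(5.309216709362088e-16))
in [0.645  0.1306 0.099 ] (array([ 0.89682284, -0.0755565 , -0.18      ]), array([0., 0., 0.])) (array([ 0.12329369,  0.5253106 ,  1.74985645, -0.23217439,  0.4161972 ,
        1.96927833]), np.float64(2.7488510678527908e-14))
P [0.645  0.1306 0.087 ] (array([ 0.  ,  0.  , -0.12]), array([0., 0., 0.])) (array([ 0.12313417,  0.54170985,  1.76263126, -0.24833404,  0.3878315 ,
        1.98672192]), np.float64(1.296808904216044e-12))
[ 3.14159265 -0.46886524 -0.0840506 ]
25.9667 [ 0.1749  0.2591  1.8488 -0.2004  0.595   1.9678  0.5532  0.1393  0.1932
 -3.1405 -0.4609 -0.0812]
```

Request:
jog_arm(deltas=[0.005, 0, -0.1, 0, -0.001, 0, 0.01, 0, -0.28, 0, -0.002, 0, 0.015, -0.005, -0.46, 0, -0.003, -0.001, 0.02, -0.01, -0.64, -0.001, -0.004, -0.001, 0.02, -0.01, -0.76, -0.001, -0.005, -0.002])

```text
time: 26.38
tool_pos: [0.5558, 0.1366, 0.1171]
tool_rot: [-3.141, -0.47, -0.087]
contact_force: [-0.5, -0.0, -3.7]
opening: 0.0537
```

Request:
jog_arm(deltas=[0.12, -0.01, -0.03, 0, 0, 0, 0.32, -0.027, -0.07, 0, 0, 0, 0.54, -0.045, -0.11, 0, 0, 0, 0.75, -0.063, -0.15, 0, 0, 0, 0.89, -0.075, -0.18, 0, 0, 0])

```text
time: 26.8
tool_pos: [0.6474, 0.1288, 0.1006]
tool_rot: [-3.14, -0.473, -0.088]
contact_force: [-1.2, -0.4, -3.3]
opening: 0.0534
```

Request:
jog_arm(deltas=[0, 0, 0, 0, 0, 0, 0, 0, 0, 0, 0, 0])

```text
time: 26.97
tool_pos: [0.6453, 0.1291, 0.1002]
tool_rot: [-3.141, -0.471, -0.088]
contact_force: [-0.7, -0.3, -3.3]
opening: 0.0538
```

```bash
python3 log.py
```

```text
26.9667 [ 0.1278  0.5228  1.7396 -0.2339  0.4278  1.9768  0.6453  0.1291  0.1002
 -3.1407 -0.471  -0.0876]
```

Request:
jog_arm(deltas=[0, 0.005, -0.02, 0, 0, 0, 0, 0.01, -0.04, 0, 0, 0, 0, 0.015, -0.06, 0, 0, 0, 0, 0.015, -0.08, 0, 0, 0, 0, 0.015, -0.09, 0, 0, 0], newtons=12)

```text
time: 27.38
tool_pos: [0.6451, 0.1322, 0.0917]
tool_rot: [-3.14, -0.472, -0.085]
contact_force: [0.4, -0.6, -2.4]
opening: 0.0538
```

Request:
jog_arm(deltas=[0, 0, -0.005, 0, 0, 0, 0, 0, -0.01, 0, 0, 0, 0, 0, -0.015, 0, 0, 0, 0, 0, -0.02, 0, 0, 0])

```text
time: 27.72
tool_pos: [0.6456, 0.1321, 0.09]
tool_rot: [-3.14, -0.473, -0.086]
contact_force: [0.3, -0.0, -2.9]
opening: 0.0537
```

Request:
jog_arm(deltas=[0, 0, -0.005, 0, 0, 0, 0, 0, -0.01, 0, 0, 0, 0, 0, -0.015, 0, 0, 0, 0, 0, -0.015, 0, 0, 0])

```text
time: 28.05
tool_pos: [0.6455, 0.132, 0.0883]
tool_rot: [-3.14, -0.473, -0.086]
contact_force: [-0.1, -0.9, -2.6]
opening: 0.0542
```

Request:
jog_arm(deltas=[0, 0, -0.005, 0, 0, 0, 0, 0, -0.01, 0, 0, 0, 0, 0, -0.01, 0, 0, 0])

```text
time: 28.3
tool_pos: [0.6456, 0.132, 0.0875]
tool_rot: [-3.14, -0.473, -0.086]
contact_force: [-0.3, 0.2, -3.6]
opening: 0.0544
```

Request:
jog_arm(deltas=[0, 0, -0.005, 0, 0, 0, 0, 0, -0.01, 0, 0, 0, 0, 0, -0.01, 0, 0, 0])

```text
time: 28.55
tool_pos: [0.6462, 0.1321, 0.0874]
tool_rot: [-3.14, -0.475, -0.086]
contact_force: [-2.0, -1.6, 3.3]
opening: 0.0537
```

Contact at 0.0874, against 0.087 predicted, so the blue jar is level. I release it and retreat.

Request:
jog_arm(deltas=[0, 0, -0.004, 0, 0, 0, 0, 0, -0.004, 0, 0, 0], newtons=5)

```text
time: 28.72
tool_pos: [0.6463, 0.1325, 0.0871]
tool_rot: [-3.139, -0.475, -0.086]
contact_force: [-1.9, 1.9, 4.3]
opening: 0.0537
```

Request:
jog_arm(deltas=[0, 0, 0, 0, 0, 0, 0, 0, 0, 0, 0, 0, 0, 0, 0, 0, 0, 0, 0, 0, 0, 0, 0, 0, 0, 0, 0, 0, 0, 0], claw=0.8)

```text
time: 29.13
tool_pos: [0.6455, 0.1319, 0.0857]
tool_rot: [-3.14, -0.472, -0.086]
contact_force: [0.6, -0.7, 0.1]
opening: 0.0728
```

Request:
jog_arm(deltas=[-0.045, 0.004, 0.09, 0, 0, 0, -0.135, 0.012, 0.27, 0, 0, 0, -0.225, 0.02, 0.45, 0, 0, 0, -0.315, 0.028, 0.63, 0, 0, 0, -0.405, 0.036, 0.8, 0, 0, 0])

```text
time: 29.55
tool_pos: [0.6044, 0.1357, 0.1675]
tool_rot: [-3.14, -0.473, -0.086]
contact_force: [0.5, 0.3, -0.5]
opening: 0.0734
```

Request:
jog_arm(deltas=[-0.12, 0.01, 0.2, 0, 0.03, 0, -0.26, 0.02, 0.4, 0, 0.08, 0, -0.4, 0.03, 0.5, 0, 0.13, 0, -0.55, 0.03, 0.5, 0, 0.19, 0, -0.7, 0.03, 0.5, 0, 0.25, 0])

```text
time: 29.97
tool_pos: [0.5344, 0.1391, 0.2187]
tool_rot: [3.111, -0.081, -0.076]
contact_force: [0.1, -0.8, -0.8]
opening: 0.0735
```

```bash
python3 log.py
cat > g.py <<'E'
from kin import *
T=cv2.cvtColor(robot.read_camera("top"),cv2.COLOR_RGB2BGR);cv2.imwrite("pics/g_t.png",T)
from lid import lid
lid("pics/g_t.png",(216,240,155,176))
T0=cv2.imread("pics/top0.png").astype(int)[176:198,158:186]
print("V");print(T0[4:20,2:26].sum(2)//3)
m=(T0.min(2)>95).astype(np.uint8);n,l,s,c=cv2.connectedComponentsWithStats(m,connectivity=8)
i=1+np.argmax(s[1:,4]);v,u=np.nonzero(l==i);w=np.c_[u+158,v+176].astype(float);mu=w.mean(0);dv=np.linalg.svd(w-mu)[2][0];t=(w-mu)@dv
print(len(w),mu,dv,t.min(),t.max())
for k in(t.min()-.5,t.max()+.5):
    a=mu+k*dv;print(a,atz("top",*a,.18),atz("top",*a,.171))
o=robot.observe();p0=o["tool_pos"];R0=Ro.from_euler("xyz",o["tool_rot"])
yaw=.37;b=np.array([.45364,.07756]);R1=Ro.from_euler("xyz",[np.pi,0,yaw+np.pi/2]);yp=np.array([-np.sin(yaw),np.cos(yaw)])
g=b+.028*yp;P=np.array([*g,.087]);pre=P+[0,0,.11]
print("pre",pre,delta(p0,R0,pre,R1),ik(pre,R1,[[0,.3,1.5,0,1.3,-.4]]));print("P",P,ik(P,R1,[[0,.3,1.5,0,1.3,-.4]]))
E
python3 g.py
```

```text
29.9667 [ 0.1432  0.3611  1.5219 -0.0508  1.1868  1.8085  0.5344  0.1391  0.2187
  3.1113 -0.0808 -0.076 ]
........................
........................
........................
........................
...........#............
...........#............
...........##...........
...........###..........
...........###..........
...........##...........
...........##...........
............#...........
........................
........................
........................
........................
........................
........................
........................
........................
........................
[227.66666667 162.66666667] [11  4  3  8 15] [0.63308675 0.11179668 0.135     ]
V
[[113 105  94  90  91  90  94 107 113 113 106  92  83  85  94  93  95 100
  103 108 111 113 113 113]
 [116 106  94  91  89  87  88  99 109 112 103  87  83  88  93  92  90  93
   98 103 110 115 115 116]
 [111 103  90  84  85  91 112 116 103 101  91  83  85  90  90  90  90  91
   93  96 103 109 112 111]
 [ 95  90  83  79  73  85 120 131 116  94  79  82  89  90  91  90  88  90
   91  92
[... 1289 characters left out ...]
58604 7.894744321779364
[165.41854637 181.94709075] [0.5429563  0.34717834 0.18      ] [0.5450008  0.34938738 0.171     ]
[179.44166771 192.24329351] [0.50245116 0.29126134 0.18      ] [0.50425438 0.29313731 0.171     ]
pre [0.44351477 0.10366517 0.197     ] (array([-0.90273714, -0.35121845, -0.2087371 ]), array([-0.03097896,  0.05246753,  1.28416628])) (array([ 6.14213120e-02,  2.37661251e-01,  1.77065508e+00, -1.72856024e-17,
        1.13327632e+00, -3.08578688e-01]), np.float64(1.429838840162631e-15))
P [0.44351477 0.10366517 0.087     ] (array([ 6.14213120e-02,  3.69129716e-01,  1.93525921e+00, -7.09890406e-13,
        8.37203723e-01, -3.08578688e-01]), np.float64(7.088912955607177e-12))
```

Request:
jog_arm(deltas=[-0.045, -0.018, 0, -0.0015, 0.0026, 0.064, -0.09, -0.035, 0, -0.0031, 0.0052, 0.128, -0.136, -0.053, 0, -0.0046, 0.0079, 0.193, -0.181, -0.07, 0, -0.0062, 0.0105, 0.257, -0.226, -0.088, 0, -0.0077, 0.0131, 0.321], claw=0.45, newtons=20)

```text
time: 30.43
tool_pos: [0.5122, 0.1298, 0.2161]
tool_rot: [3.101, -0.061, 0.433]
contact_force: [-0.3, 0.0, 0.2]
opening: 0.0445
```

Request:
jog_arm(deltas=[-0.045, -0.018, 0, -0.0015, 0.0026, 0.064, -0.09, -0.035, 0, -0.0031, 0.0052, 0.128, -0.136, -0.053, 0, -0.0046, 0.0079, 0.193, -0.181, -0.07, 0, -0.0062, 0.0105, 0.257, -0.226, -0.088, 0, -0.0077, 0.0131, 0.321])

```text
time: 30.85
tool_pos: [0.4896, 0.121, 0.2161]
tool_rot: [3.104, -0.037, 0.937]
contact_force: [0.6, -0.0, -1.1]
opening: 0.0414
```

Request:
jog_arm(deltas=[-0.045, -0.018, 0, -0.0015, 0.0026, 0.064, -0.09, -0.035, 0, -0.0031, 0.0052, 0.128, -0.136, -0.053, 0, -0.0046, 0.0079, 0.193, -0.181, -0.07, 0, -0.0062, 0.0105, 0.257, -0.226, -0.088, 0, -0.0077, 0.0131, 0.321])

```text
time: 31.27
tool_pos: [0.467, 0.1121, 0.2161]
tool_rot: [3.118, -0.017, 1.441]
contact_force: [-0.2, -0.1, 0.2]
opening: 0.0414
```

Request:
jog_arm(deltas=[-0.045, -0.018, 0, -0.0015, 0.0026, 0.064, -0.09, -0.035, 0, -0.0031, 0.0052, 0.128, -0.136, -0.053, 0, -0.0046, 0.0079, 0.193, -0.181, -0.07, 0, -0.0062, 0.0105, 0.257, -0.226, -0.088, 0, -0.0077, 0.0131, 0.321])

```text
time: 31.68
tool_pos: [0.4444, 0.1033, 0.2161]
tool_rot: [3.14, -0.007, 1.945]
contact_force: [-0.1, 0.7, 0.1]
opening: 0.0414
```

Request:
jog_arm(deltas=[0, 0, 0, 0, 0, 0, 0, 0, 0, 0, 0, 0])

```text
time: 31.85
tool_pos: [0.4447, 0.1035, 0.2162]
tool_rot: [3.14, -0.007, 1.937]
contact_force: [0.3, 0.5, 0.2]
opening: 0.0413
```

```bash
python3 log.py; python3 g.py | grep -v V | grep -A3 -E "^\[2|pre|^P"| grep -vE "^\.|#|\[\["; python3 -c "
from lid import lid
lid('pics/g_t.png',(216,240,155,176))"
```

```text
31.85 [ 0.0553  0.2261  1.7187  0.0079  1.1972 -0.3138  0.4447  0.1035  0.2162
  3.1397 -0.0071  1.937 ]
[222.7107438  162.65289256] [  1   2  13  12 121] [0.6331087  0.13172283 0.135     ]
  103 108 111 113 113 113]
 [116 106  94  91  89  87  88  99 109 112 103  87  83  88  93  92  90  93
--
pre [0.44351477 0.10366517 0.197     ] (array([-0.01324368,  0.00164522, -0.19180778]), array([-0.00469085, -0.00061301,  0.00252101])) (array([ 6.13534255e-02,  2.38740339e-01,  1.76794736e+00, -1.77587005e-17,
        1.13490496e+00, -3.08646574e-01]), np.float64(2.8180127088929388e-15))
P [0.44351477 0.10366517 0.087     ] (array([ 6.13534255e-02,  3.69683391e-01,  1.93363011e+00, -6.81006459e-13,
        8.38279157e-01, -3.08646574e-01]), np.float64(6.593625940121396e-12))
........................
........................
.....#####..............
...########.............
..##########............
..##########............
.############...........
.#############..........
.#############..........
.############...........
.############...........
..###########...........
...#########............
....######..............
........................
........................
........................
........................
........................
........................
........................
[222.7107438  162.65289256] [  1   2  13  12 121] [0.6331087  0.13172283 0.135     ]
```

The blue lid measures (0.6331, 0.1317) against the disc at (0.6369, 0.1313), 4 mm off and well inside. I descend on the plate, 28 mm to one side of its hole.

Request:
jog_arm(deltas=[0, 0, -0.13, -0.001, 0, 0.001, 0, 0, -0.26, -0.002, 0, 0.001, -0.01, 0, -0.39, -0.003, 0, 0.002, -0.01, 0, -0.52, -0.004, 0, 0.002, -0.013, 0.002, -0.65, -0.0047, -0.0006, 0.0025])

```text
time: 32.32
tool_pos: [0.4437, 0.1037, 0.1505]
tool_rot: [-3.141, -0.0, 1.941]
contact_force: [-0.2, 0.2, -0.9]
opening: 0.0413
```

Request:
jog_arm(deltas=[0, 0, -0.13, 0, 0, 0, 0, 0, -0.28, 0, 0, 0, 0, 0, -0.43, 0, 0, 0, 0, 0, -0.56, 0, 0, 0, 0, 0, -0.64, 0, 0, 0])

```text
time: 32.73
tool_pos: [0.4431, 0.1037, 0.0858]
tool_rot: [-3.139, -0.001, 1.942]
contact_force: [-0.5, -0.6, -1.2]
opening: 0.0415
```

Request:
jog_arm(deltas=[0, 0, 0, 0, 0, 0])

```text
time: 32.82
tool_pos: [0.4426, 0.1036, 0.0856]
tool_rot: [-3.138, -0.001, 1.942]
contact_force: [-0.3, 0.2, -0.1]
opening: 0.041
```

```bash
python3 log.py
python3 - <<'E'
from h import *
T=cv2.cvtColor(robot.read_camera("top"),cv2.COLOR_RGB2BGR);S=cv2.cvtColor(robot.read_camera("scene"),cv2.COLOR_RGB2BGR)
r=lambda a:cv2.resize(a,(400,300),interpolation=cv2.INTER_CUBIC)
cv2.imwrite("pics/h.png",np.hstack([r(T[150:240,190:310]),r(S[140:215,235:335])]))
E
```

```text
32.8167 [ 6.1100e-02  3.9670e-01  1.8973e+00 -0.0000e+00  8.5170e-01 -3.1040e-01
  4.4260e-01  1.0360e-01  8.5600e-02 -3.1377e+00 -1.2000e-03  1.9423e+00]
```

View pics/h.png

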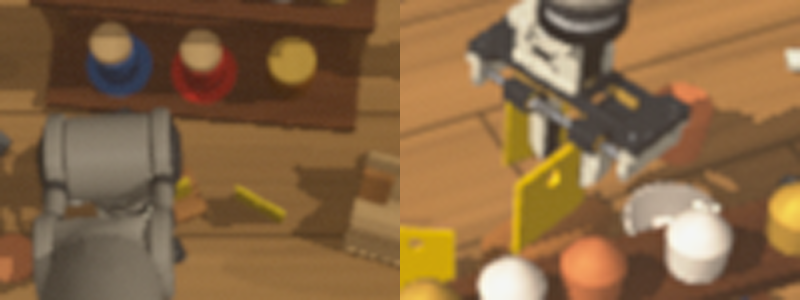

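Both jars stand on their discs: blue lid at (112,45), red at (200,50). The fingers straddle the block plate at (590,165), beside the hole at (553,180). I close.

Request:
jog_arm(deltas=[0, 0, 0, 0, 0, 0, 0, 0, 0, 0, 0, 0, 0, 0, 0, 0, 0, 0, 0, 0, 0, 0, 0, 0, 0, 0, 0, 0, 0, 0], claw=0, newtons=12)

```text
time: 33.33
tool_pos: [0.4435, 0.1036, 0.0873]
tool_rot: [-3.141, -0.0, 1.944]
contact_force: [0.8, -0.8, 0.3]
opening: 0.0129
```

Request:
jog_arm(deltas=[0, 0, 0, 0, 0, 0, 0, 0, 0, 0, 0, 0, 0, 0, 0, 0, 0, 0, 0, 0, 0, 0, 0, 0, 0, 0, 0, 0, 0, 0])

```text
time: 33.75
tool_pos: [0.4437, 0.1037, 0.0872]
tool_rot: [-3.141, -0.0, 1.944]
contact_force: [2.2, 0.5, 1.3]
opening: 0.0058
```

```bash
python3 log.py; python3 -c "
from h import *
o=robot.observe();print(o['contact_force'],o['torque'])"
```

```text
33.75 [ 6.1100e-02  3.9430e-01  1.8955e+00  1.0000e-04  8.5260e-01 -3.1210e-01
  4.4370e-01  1.0370e-01  8.7200e-02 -3.1409e+00 -3.0000e-04  1.9440e+00]
[2.20142753 0.5232232  1.27893224] [ 0.31021705 -0.47231256  0.18090354]
```

Request:
jog_arm(deltas=[0, 0, 0.05, 0, 0, 0, 0, 0, 0.15, 0, 0, 0, 0, 0, 0.3, 0, 0, 0, 0, 0, 0.5, 0, 0, 0, 0, 0, 0.7, 0, 0, 0], newtons=25)

```text
time: 34.17
tool_pos: [0.4423, 0.1035, 0.1576]
tool_rot: [-3.137, -0.001, 1.944]
contact_force: [0.8, -0.6, -0.2]
opening: 0.0057
```

Request:
jog_arm(deltas=[0, 0, 0.15, 0, 0, 0, 0, 0, 0.25, 0, 0, 0, 0, 0, 0.3, 0, 0, 0, 0, 0, 0.3, 0, 0, 0])

```text
time: 34.5
tool_pos: [0.4434, 0.1036, 0.1879]
tool_rot: [-3.141, -0.0, 1.944]
contact_force: [-0.2, 0.1, -0.8]
opening: 0.0056
```

```bash
cat > i.py <<'E'
from kin import *
o=robot.observe();p0=o["tool_pos"];R0=Ro.from_euler("xyz",o["tool_rot"]);print(o["time"],p0,o["tool_rot"],o["contact_force"],o["opening"])
yw=d(53.8);e=np.array([np.cos(yw),np.sin(yw),0]);yp=np.array([-e[1],e[0],0]);tip=np.array([.5025,.2913,.180])
R1=Ro.from_euler("xyz",[np.pi,0,yw+np.pi/2])
def tool(s):  # s along the peg from tip (m), hole centred on axis
    return tip+s*(e-[0,0,1/7])+.028*yp-[0,0,.0058]
a,A=p0,R0
for s in(-.035,-.008,.039):
    w=tool(s);print(s,w.round(4),delta(a,A,w,R1),ik(w,R1,[[.4,.3,1.5,0,1.3,-.4]]));a,A=w,R1
E
python3 i.py
```

```text
34.5 [0.44343647 0.10358915 0.18793035] [-3.14104282e+00 -2.16879597e-05  1.94390209e+00] [-0.19392973  0.08516253 -0.75406126] 0.005557708702384893
-0.035 [0.4592 0.2796 0.1792] (array([ 0.15797445,  1.76004197, -0.08730347]), array([ 2.05305224e-04, -2.89642796e-04,  3.60251260e-01])) (array([ 4.04448666e-01,  4.20220231e-01,  1.55502803e+00, -4.26357331e-11,
        1.16634440e+00, -5.34538471e-01]), np.float64(1.1350648355620584e-09))
-0.008 [0.4752 0.3014 0.1753] (array([ 0.15946353,  0.21787928, -0.03857143]), array([0., 0., 0.])) (array([ 4.29165791e-01,  4.72997458e-01,  1.48209362e+00, -4.30801288e-17,
        1.18650158e+00, -5.09821347e-01]), np.float64(3.287519632204258e-14))
0.039 [0.5029 0.3393 0.1686] (array([ 0.27758466,  0.37927135, -0.06714286]), array([0., 0., 0.])) (array([ 4.67376946e-01,  5.67334154e-01,  1.34331083e+00,  5.70241701e-12,
        1.23094767e+00, -4.71610191e-01]), np.float64(3.5209446255416037e-10))
```

Request:
jog_arm(deltas=[0.015, 0.17, 0, 0, 0, 0.04, 0.03, 0.35, 0, 0, 0, 0.08, 0.047, 0.53, 0, 0, 0, 0.12, 0.063, 0.71, 0, 0, 0, 0.16, 0.079, 0.88, 0, 0, 0, 0.2])

```text
time: 34.92
tool_pos: [0.4505, 0.1923, 0.1859]
tool_rot: [-3.138, -0.002, 2.261]
contact_force: [0.4, -1.0, -0.6]
opening: 0.0058
```

Request:
jog_arm(deltas=[0.015, 0.2, -0.02, 0, 0, 0.04, 0.03, 0.42, -0.04, 0, 0, 0.08, 0.05, 0.63, -0.06, 0, 0, 0.12, 0.068, 0.79, -0.08, 0, 0, 0.15, 0.079, 0.88, -0.088, 0, 0, 0.16])

```text
time: 35.33
tool_pos: [0.4583, 0.2809, 0.1767]
tool_rot: [-3.138, -0.002, 2.513]
contact_force: [-1.1, -0.4, 0.0]
opening: 0.0059
```

Request:
jog_arm(deltas=[0, 0, 0, 0, 0, 0, 0, 0, 0, 0, 0, 0])

```text
time: 35.5
tool_pos: [0.4587, 0.2792, 0.1775]
tool_rot: [-3.138, -0.001, 2.509]
contact_force: [-0.2, -0.2, -0.6]
opening: 0.0057
```

```bash
python3 i.py
python3 - <<'E'
from fit import *
T=cv2.cvtColor(robot.read_camera("top"),cv2.COLOR_RGB2BGR);S=cv2.cvtColor(robot.read_camera("scene"),cv2.COLOR_RGB2BGR)
cv2.imwrite("pics/j_t.png",T);cv2.imwrite("pics/j_s.png",S)
m=yel(T[170:215,160:215].astype(int)).astype(int)
print("top rows170 cols160");print('\n'.join(''.join('.#'[v] for v in r) for r in m))
m=yel(S[135:195,310:375].astype(int)).astype(int)
print("scene rows135 cols310");print('\n'.join(''.join('.#'[v] for v in r) for r in m))
E
```

```text
35.5 [0.45865479 0.27922216 0.17745039] [-3.13815170e+00 -1.10086864e-03  2.50890462e+00] [-0.16163793 -0.1859592  -0.59151787] 0.005745876975303621
-0.035 [0.4592 0.2796 0.1792] (array([0.00579127, 0.00371191, 0.01749607]), array([ 0.00135298, -0.00185991,  0.00055828])) (array([ 4.04448666e-01,  4.20220231e-01,  1.55502803e+00, -4.26357331e-11,
        1.16634440e+00, -5.34538471e-01]), np.float64(1.1350648355620584e-09))
-0.008 [0.4752 0.3014 0.1753] (array([ 0.15946353,  0.21787928, -0.03857143]), array([0., 0., 0.])) (array([ 4.29165791e-01,  4.72997458e-01,  1.48209362e+00, -4.30801288e-17,
        1.18650158e+00, -5.09821347e-01]), np.float64(3.287519632204258e-14))
0.039 [0.5029 0.3393 0.1686] (array([ 0.27758466,  0.37927135, -0.06714286]), array([0., 0., 0.])) (array([ 4.67376946e-01,  5.67334154e-01,  1.34331083e+00,  5.70241701e-12,
        1.23094767e+00, -4.71610191e-01]), np.float64(3.5209446255416037e-10))
top rows170 cols160
.......................................................
.......................................................
................................
[... 5657 characters left out ...]
........................................
.................................................................
........................##.......................................
.....................########....................................
...................###########...................................
..................#############..................................
.................##############..................................
.................######.#######..................................
.................#####.########..................................
.................##############..................................
.................###############.................................
```

Run:
```python
from h import *
yw=np.radians(53.8);e=np.array([np.cos(yw),np.sin(yw),0]);yp=np.array([-e[1],e[0],0]);t=np.array([.4587,.2792,.1775])
h=t-.028*yp+[0,0,.0058]
for nm,a,b in(("far top",-.045,.022),("far bot",-.045,-.083),("near top",.045,.022),("near bot",.045,-.083)):
  for k in(-.003,.003):
    X=h+a*yp+k*e+[0,0,b];print(nm,k,proj("top",X)[0].round(1),proj("scene",X)[0].round(1))
print("hole",proj("top",h),"tip",proj("top",[.5025,.2913,.18]),proj("scene",[.5025,.2913,.18]),"mid",proj("scene",[.5255,.3228,.1745]))
T=cv2.imread("pics/j_t.png").astype(int)
for y in range(184,202):print(y,[' '.join(f"{c:3d}" for c in T[y,x][::-1]) for x in range(188,199)])
```

```text
far top -0.003 [193.4 187.5] [324.6 157.9]
far top 0.003 [192.2 186.6] [326.4 158.1]
far bot -0.003 [197.7 192.9] [320.1 180.8]
far bot 0.003 [196.6 192. ] [321.9 181.1]
near top -0.003 [178.6 206.4] [326.5 141.4]
near top 0.003 [177.4 205.5] [328.2 141.6]
near bot -0.003 [183.9 210.6] [322.1 164.2]
near bot 0.003 [182.7 209.8] [323.8 164.4]
hole [[186.50814004 197.50495107]] tip [[179.43214702 192.23082778]] [[335.79431304 156.82236881]] mid [[347.04049128 159.67902916]]
184 ['132  97  58', '132  97  57', '133  97  60', '132  98  58', '132  97  57', '130  96  55', '131  96  57', '132  97  57', '131  96  56', '130  95  55', '129  94  55']
185 ['149 109  63', '150 111  65', '149 110  65', '149 110  64', '148 109  63', '148 108  65', '149 110  65', '149 110  65', '147 109  64', '147 110  65', '147 108  63']
186 ['150 110  65', '151 113  66', '151 111  66', '151 111  66', '152 113  66', '151 112  66', '151 112  67', '152 112  66', '150 110  64', '150 111  65', '151 111  66']
187 ['140 105  68', '148 110  66', '148 108  64', '150 112  63', '155 116  62', '154 115  59', '150 111  64', '14
[... 1736 characters left out ...]
 43', ' 97  71  44']
198 ['170 160 139', '175 165 143', '154 142 117', '133 116  76', '138 114  43', '148 122  32', '138 113  37', '116  90  40', '101  75  43', ' 99  73  47', '100  74  45']
199 ['160 150 129', '165 156 133', '147 136 107', '131 114  72', '137 115  49', '141 116  38', '125  99  40', '108  81  45', '102  74  44', '101  75  46', '102  75  47']
200 ['131 123 104', '148 139 118', '145 135 112', '125 113  89', '123 107  71', '122 104  59', '109  85  49', '103  76  44', '103  76  46', '104  77  47', '102  75  46']
201 [' 96  87  74', '119 110  94', '138 129 110', '135 126 110', '116 107  90', '100  88  71', ' 92  74  54', ' 98  74  48', '102  76  48', '102  75  47', '101  74  46']
```

Prediction and masks agree within about 0.5 px (2 mm) in both cameras, against a 5 mm slack in the hole. I insert along the peg while watching the force.

Request:
jog_arm(deltas=[0.02, 0.03, 0.015, 0.001, -0.002, 0.0005, 0.06, 0.08, 0.008, 0.001, -0.002, 0.0005, 0.1, 0.13, -0.002, 0.001, -0.002, 0.0005, 0.14, 0.18, -0.012, 0.001, -0.002, 0.0005, 0.165, 0.22, -0.02, 0.001, -0.002, 0.0005])

```text
time: 36.02
tool_pos: [0.4763, 0.3022, 0.176]
tool_rot: [3.14, 0.001, 2.51]
contact_force: [0.9, 0.2, -0.6]
opening: 0.0054
```

Request:
jog_arm(deltas=[0.02, 0.03, -0.005, 0, 0, 0, 0.05, 0.07, -0.012, 0, 0, 0, 0.08, 0.11, -0.019, 0, 0, 0, 0.1, 0.14, -0.024, 0, 0, 0, 0.1, 0.14, -0.024, 0, 0, 0])

```text
time: 36.43
tool_pos: [0.486, 0.3162, 0.1735]
tool_rot: [3.14, 0.001, 2.51]
contact_force: [0.0, -0.2, -0.9]
opening: 0.0061
```

```bash
python3 i.py | head -1
python3 - <<'E'
from h import *
yw=np.radians(53.8);e=np.array([np.cos(yw),np.sin(yw),0]);yp=np.array([-e[1],e[0],0]);t=robot.observe()["tool_pos"]
h=t-.028*yp+[0,0,.0058];v=h-np.array([.5025,.2913,.18]);print("s,lat,dz mm",v@e*1e3,v@yp*1e3,(v[2]+v@e/7)*1e3)
E
```

```text
36.4333 [0.48597146 0.31621406 0.17354693] [3.13993562e+00 1.02056622e-03 2.51047481e+00] [ 0.00124786 -0.19189052 -0.9099868 ] 0.0060717333918025515
s,lat,dz mm 10.342805806398829 0.05225739455058473 0.824474410374295
```

Request:
jog_arm(deltas=[0.02, 0.027, -0.005, 0, 0, 0, 0.045, 0.06, -0.011, 0, 0, 0, 0.07, 0.095, -0.017, 0, 0, 0, 0.085, 0.115, -0.02, 0, 0, 0, 0.085, 0.115, -0.02, 0, 0, 0])

```text
time: 36.85
tool_pos: [0.4944, 0.3275, 0.1717]
tool_rot: [3.14, 0.001, 2.51]
contact_force: [-0.0, 0.3, -0.5]
opening: 0.0056
```

Request:
jog_arm(deltas=[0.02, 0.027, -0.005, 0, 0, 0, 0.045, 0.06, -0.011, 0, 0, 0, 0.07, 0.095, -0.017, 0, 0, 0, 0.08, 0.11, -0.02, 0, 0, 0, 0.08, 0.11, -0.02, 0, 0, 0])

```text
time: 37.27
tool_pos: [0.5024, 0.3385, 0.1696]
tool_rot: [3.14, 0.001, 2.51]
contact_force: [0.3, 0.2, -1.1]
opening: 0.0059
```

Request:
jog_arm(deltas=[0, 0, -0.01, 0, 0, 0, 0, 0, -0.02, 0, 0, 0, 0, 0, -0.03, 0, 0, 0, 0, 0, -0.035, 0, 0, 0])

```text
time: 37.6
tool_pos: [0.502, 0.338, 0.1661]
tool_rot: [3.14, 0.001, 2.51]
contact_force: [0.2, -0.6, -1.9]
opening: 0.0059
```

```bash
python3 i.py | head -1
python3 - <<'E'
from fit import *
yw=np.radians(53.8);e=np.array([np.cos(yw),np.sin(yw),0]);yp=np.array([-e[1],e[0],0]);t=robot.observe()["tool_pos"]
h=t-.028*yp+[0,0,.0058];v=h-np.array([.5025,.2913,.18]);print("s,lat,dz mm",v@e*1e3,v@yp*1e3,(v[2]+v@e/7)*1e3)
T=cv2.cvtColor(robot.read_camera("top"),cv2.COLOR_RGB2BGR);S=cv2.cvtColor(robot.read_camera("scene"),cv2.COLOR_RGB2BGR)
cv2.imwrite("pics/k_t.png",T);cv2.imwrite("pics/k_s.png",S)
print(S[148:170,325:362].sum(2)//3)
m=yel(S[135:195,320:375].astype(int)).astype(int);print('\n'.join(''.join('.#'[v] for v in r) for r in m[:50]))
E
```

```text
37.6 [0.50203168 0.33800077 0.16613348] [3.14027584e+00 1.00007633e-03 2.51010824e+00] [ 0.22339336 -0.57193275 -1.87776776] 0.005855916841382274
s,lat,dz mm 37.40907767014784 -0.04034631371876225 -2.722368183897682
[[115 120 122 123 124 124 124 122 120 120 119 118 118 119 117 121 139 170
  187 186 165 133 108  84  74 103 124 115 111 112 117 119 119 120 115 155
  186]
 [124 125 124 123 122 119 118 118 118 117 117 118 120 122 124 127 148 175
  189 188 175 138 102  82  69 109 136 136 134 137 154 169 168 168 163 172
  185]
 [122 120 120 118 116 117 116 116 117 118 121 123 123 126 127 131 156 180
  186 188 186 148 101  88  82 117 135 136 136 143 158 176 185 186 184 184
  185]
 [118 117 117 117 117 118 121 124 123 121 122 124 125 129 137 141 162 183
  187 187 186 150 117 108  98 126 137 137 137 144 146 156 175 184 185 185
  184]
 [118 121 122 123 124 127 156 178 180 178 177 177 175 180 189 194 195 192
  187 186 179 147 134 129 130 159 164 163 166 169 159 143 156 179 193 195
  195]
 [125 128 128 129 129 135 178 213 220 218 217 217 217 216 220 218 207 194
  187 186 165 139 140 137 152 184 1
[... 4626 characters left out ...]
............................
.....................#####.............................
.....................#####.............................
.....................#####.............................
.....................#####.............................
.....................####..............................
.....................####..............................
.....................####..............................
.....................####..............................
.....................####..............................
.....................###...............................
.....................###...............................
.....................###...............................
```

Request:
jog_arm(deltas=[0, 0, -0.008, 0, 0, 0, 0, 0, -0.016, 0, 0, 0, 0, 0, -0.022, 0, 0, 0], newtons=15)

```text
time: 37.95
tool_pos: [0.5024, 0.3382, 0.1649]
tool_rot: [3.139, 0.002, 2.51]
contact_force: [-2.4, -0.3, 6.1]
opening: 0.006
```

Request:
jog_arm(deltas=[0, 0, -0.005, 0, 0, 0, 0, 0, -0.01, 0, 0, 0, 0, 0, -0.01, 0, 0, 0])

```text
time: 38.2
tool_pos: [0.5024, 0.3382, 0.1642]
tool_rot: [3.139, 0.002, 2.51]
contact_force: [-1.9, -1.0, 5.3]
opening: 0.006
```

Request:
jog_arm(deltas=[0, 0, -0.005, 0, 0, 0, 0, 0, -0.01, 0, 0, 0, 0, 0, -0.01, 0, 0, 0])

```text
time: 38.45
tool_pos: [0.5024, 0.3382, 0.1633]
tool_rot: [3.139, 0.002, 2.51]
contact_force: [-2.4, -1.1, 6.2]
opening: 0.006
```

The hole's upper rim is resting on the peg (6 N upward, pads slipping). I release with a small opening and rise.

Request:
jog_arm(deltas=[0, 0, 0, 0, 0, 0, 0, 0, 0, 0, 0, 0, 0, 0, 0, 0, 0, 0, 0, 0, 0, 0, 0, 0, 0, 0, 0, 0, 0, 0], newtons=3, claw=0.2)

```text
time: 38.87
tool_pos: [0.5021, 0.3381, 0.1618]
tool_rot: [3.14, 0.001, 2.51]
contact_force: [0.8, 0.3, -0.6]
opening: 0.0181
```

Request:
jog_arm(deltas=[0, 0, 0.03, 0, 0, 0, 0, 0, 0.09, 0, 0, 0, 0, 0, 0.17, 0, 0, 0, 0, 0, 0.27, 0, 0, 0, 0, 0, 0.37, 0, 0, 0])

```text
time: 39.28
tool_pos: [0.5023, 0.3382, 0.2005]
tool_rot: [3.139, 0.001, 2.51]
contact_force: [0.4, -0.3, 0.7]
opening: 0.0183
```

Request:
jog_arm(deltas=[0, 0, 0.15, 0, 0, 0, 0, 0, 0.3, 0, 0, 0, 0, 0, 0.5, 0, 0, 0, 0, 0, 0.7, 0, 0, 0, 0, 0, 0.8, 0, 0, 0])

```text
time: 39.7
tool_pos: [0.5029, 0.3385, 0.283]
tool_rot: [3.136, 0.003, 2.51]
contact_force: [-0.4, -0.1, 0.9]
opening: 0.0185
```

Request:
jog_arm(deltas=[-0.2, -0.1, 0, 0, 0, 0, -0.4, -0.2, 0, 0, 0, 0, -0.6, -0.3, 0, 0, 0, 0, -0.8, -0.4, 0, 0, 0, 0, -0.95, -0.5, 0, 0, 0, 0])

```text
time: 40.12
tool_pos: [0.4056, 0.2877, 0.2795]
tool_rot: [3.14, 0.001, 2.511]
contact_force: [0.3, 0.1, 0.4]
opening: 0.0181
```

Request:
jog_arm(deltas=[-0.2, -0.2, 0, 0, 0, 0, -0.3, -0.4, 0, 0, 0, 0, -0.4, -0.6, 0, 0, 0, 0, -0.4, -0.8, 0, 0, 0, 0, -0.4, -0.8, 0, 0, 0, 0])

```text
time: 40.53
tool_pos: [0.3666, 0.206, 0.2798]
tool_rot: [3.14, 0.002, 2.509]
contact_force: [1.9, 0.2, 0.3]
opening: 0.0183
```

```bash
python3 i.py|head -1
python3 - <<'E'
from h import *
T=cv2.cvtColor(robot.read_camera("top"),cv2.COLOR_RGB2BGR);S=cv2.cvtColor(robot.read_camera("scene"),cv2.COLOR_RGB2BGR)
cv2.imwrite("pics/l_t.png",T);cv2.imwrite("pics/l_s.png",S)
r=lambda a:cv2.resize(a,(400,300),interpolation=cv2.INTER_CUBIC)
cv2.imwrite("pics/l.png",np.vstack([np.hstack([r(T[170:215,150:210]),r(S[135:195,310:390])]),np.hstack([r(T[140:245,160:300]),r(S[130:310,160:400])])]))
E
```

```text
40.5333 [0.36655246 0.20595105 0.2798307 ] [3.14010499e+00 2.46404666e-03 2.50890925e+00] [1.85240776 0.18214736 0.32731881] 0.018334400475916262
```

View pics/l.png

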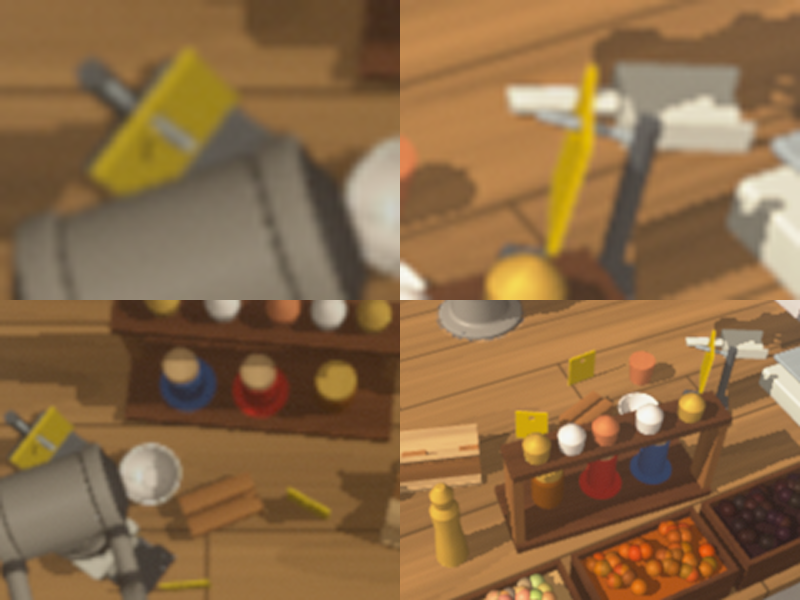

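The last picture shows the plate hanging with the peg through its hole (170,130), both jars upright on their discs, and the other plates, bowl, cup and pots in place. I do a final numeric check, then hand in.

Request:
jog_arm(deltas=[0, 0, 0, 0, 0, 0, 0, 0, 0, 0, 0, 0, 0, 0, 0, 0, 0, 0, 0, 0, 0, 0, 0, 0, 0, 0, 0, 0, 0, 0])

```text
time: 41.05
tool_pos: [0.3672, 0.2085, 0.2789]
tool_rot: [3.14, 0.001, 2.511]
contact_force: [0.7, -0.7, -0.3]
opening: 0.0184
```

Run:
```python
from lid import *
T=cv2.cvtColor(robot.read_camera("top"),cv2.COLOR_RGB2BGR);cv2.imwrite("pics/m_t.png",T)
import io,contextlib
for b in((216,240,155,176),(238,262,155,176)):
    f=io.StringIO()
    with contextlib.redirect_stdout(f):lid("pics/m_t.png",b)
    print(f.getvalue().splitlines()[-1])
A=cv2.imread("pics/l_t.png").astype(int);print("moved px since last",(abs(T.astype(int)-A).max(2)>30).sum())
D=(abs(T.astype(int)-cv2.imread("pics/top0.png").astype(int)).max(2)>40).astype(np.uint8)
n,l,s,c=cv2.connectedComponentsWithStats(D);print([(s[i].tolist()) for i in range(1,n) if s[i][4]>12])
print(robot.observe()["contact_force"]);print(robot.hand_in())
```

```text
[222.7107438  162.65289256] [  1   2  13  12 121] [0.6331087  0.13172283 0.135     ]
[249.76923077 164.64957265] [  6   4  12  12 117] [0.62500082 0.02287631 0.135     ]
moved px since last 59
[[217, 157, 13, 12, 121], [244, 159, 13, 13, 119], [187, 171, 13, 6, 66], [218, 171, 14, 7, 73], [242, 173, 5, 5, 21], [164, 180, 20, 18, 183], [194, 192, 4, 5, 14], [138, 194, 22, 11, 185], [185, 197, 35, 51, 643], [297, 198, 54, 30, 538], [127, 201, 13, 4, 41], [341, 201, 12, 8, 67], [161, 202, 33, 23, 484], [226, 204, 20, 8, 30], [151, 209, 23, 48, 296], [93, 216, 13, 4, 29], [78, 221, 58, 35, 1145], [20, 230, 29, 25, 506], [216, 235, 226, 112, 9652], [176, 249, 48, 71, 1768], [77, 260, 89, 22, 984], [0, 264, 13, 70, 588], [166, 264, 9, 15, 83], [82, 282, 91, 15, 324], [416, 292, 6, 4, 17], [428, 292, 6, 6, 27], [408, 296, 11, 7, 58], [434, 297, 8, 3, 15], [288, 299, 24, 40, 497], [241, 306, 43, 33, 361], [103, 313, 7, 6, 14], [88, 315, 15, 5, 28], [133, 317, 114, 67, 3497], [184, 321, 15, 8, 33], [70, 322, 99, 40, 2293], [247, 349, 29, 14, 148]]
[0.63165511 0.30534672 0.35725775]
the job is handed in; nothing more can be done
None
```

The job is handed in at about 41 s: the red and blue jars stand upright on their own discs, and the yellow plate from the block hangs on the peg by its hole.

- **Jars:** In the last top picture the red lid is about 3 mm from its disc's centre and the blue lid about 4 mm. The margin is 15 mm.
- **Red jar, second placing:** Joint 5 hit its limit, so I could not lean the tool the planned 35°. The first placing left the red jar about 13 mm too far forward, so I regripped it and moved it to the centre before fetching the blue one.
- **Plate:** It was lowered until it rested on the peg (about 6 N), then released. The last crop shows the peg passing through the hole.
- **Robot:** The gripper holds nothing and is clear of everything; the wrist force reads under 1 N.
- **What I could not check:** Most pixel differences against the first picture are the arm and its shadows. I could not rule out small shifts of other objects by numbers, but the views showed nothing moved or fallen. The arm hid some items in the last picture.

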